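# Reload the ratchet clamping jig for end-tapping

### The arm

A 6-joint arm with a two-finger parallel gripper is mounted at the origin on the work surface. World frame = base frame: x ahead of the robot, y to its left, z up, the work surface at z = 0. Lengths are in mm, angles in rad, forces in N, time in s.
With the tool pointing down it reaches from about 400 to 925 mm from the base axis. Payload 12.5 kg.
Tool frame: the origin (TCP) lies on the centre line of the jaws, within the pads' length; the fingertips stand 14 mm ahead of it and the grasp point (between the pads) lies 5 mm behind it; z points along the fingers, x is the direction in which the jaws open and shut, and the axes are right-handed (so a half turn about z gives the same grasp; the last joint's range is limited). The gripper opens to 95 mm and grips with 3 to 60 N. Pads are 20 mm wide; open, the fingers measure 119 mm over their backs; the gripper's body (75 mm by 180 mm) begins 59 mm behind the grasp point.
Start: joints at [1.086, 0.491, 1.559, -0, 1.092, -0.106], TCP at [231.114, 580.719, 195.761] pointing down, gripper open.
Joint ranges: [-3.1, 3.1], [-0.84, 2.19], [0.05, 2.79], [-1.13, 4.28], [0.06, 2.93], [-2.69, 2.69]. Speed limits (rad/s): [2.22, 2.22, 2.79, 3.14, 3.14, 3.14].

### API

Orientations are given as [roll, pitch, yaw] about the fixed x, y, z axes, in that order (R = Rz(yaw) Ry(pitch) Rx(roll)).
In Python, from cell import state, read_camera, job_done gives the robot as it stands.
- The arm moves only by the shell command python3 -m handwheel 'ROWS'. ROWS is JSON, a list of rows, each an object of numbers: "hand": the finger opening in m, from 0 to 0.0951; "x", "y", "z": the shift along the world's x, y, z in m; "spin": the turn about the world's z in units of 5 degrees (1.0 is 5 degrees). In form: [{"hand": .., "x": .., "y": .., "z": .., "spin": ..}, ...]. A call has 1 to 20 rows; each row is the pose to reach, as a shift and turn from the pose commanded when the call began; what a row does not reach only later rows make up. A row lasts 1/12 s, in which the tool goes at most 41.7 mm and 7.16 degrees, less where a joint would pass 70% of its speed; a pose out of reach is approached as far as the arm can. A call with a gripper value outside its range is refused whole. The fingers move at their own pace and stop on an object; the grip force is fixed at half the most. Time passes only in rows, so rows that repeat a pose let the fingers close. It gives the time, the measured TCP pose, the force and the opening at its end, in the units of the state.
- state(): the state, without advancing time (a new reading comes with each control period).
- read_camera(name): name is "scene" or "top" or "wrist"; returns a dict with "img" (384x512x3 uint8, red, green, blue), "fx", "fy", "cx", "cy" (pixels), "D" ([k1, k2, p1, p2, k3] as OpenCV has them; the pictures are not rectified), "T" (4x4, takes a point from camera to world coordinates). Camera axes: x right, y down, z forward; pixel columns grow to the right and rows downward; lengths in mm; the calibration is good to about 2 mm. A picture is of the moment at which its call begins. There is no depth.
- job_done(): hands the job in, once; it reports no verdict.
The state is a dict: "t": time; "joints": joint angles; "qvel": joint speeds; "tau": joint torques, N m; "eef_pos": TCP position; "tcp_rot": TCP orientation; "ft_force": force on the tool from outside, world axes, zero at the start; "moment": the same for the moment, N m; "opening": opening from 0.0 (shut) to 1.0 (fully open).
Only numpy, scipy, OpenCV 4.12 (cv2) and the standard library are available. Lean on these libraries where they do the work, as an engineer would, in place of code of your own. Each camera call takes 0.05 s, during which the arm holds its last target. There are 200 camera calls.

### The job

Change over the tapping jig: flip the ratchet pawl out, draw the jaw all the way back and stand the tapped piece that was clamped there upright in the grey tray. Then stand every cut piece from the bench flat and square in the jig's pocket, one behind the other between the end stop and the jaw with their long sides across the jig, and close the jaw on the row with the pawl back in the rack, so that the spring pad stays pressed against the pieces and the ratchet holds it. Leave the oil bottle, the screwdriver and the angle bracket alone.

Things in the scene. Friction and masses are not known exactly. Their poses are not given: they have to be found in the camera images.
- jig: Ratchet clamping jig, fixed: extrusion base 30 mm high, x -45 to +62, y -165 to +165 mm from this origin (on the bench under the pocket's centre line). y is the rail direction: end stop at -y, jaw draws back to +y. Guide strips 10 mm high, 8 thick at x = +-36.5 mm bound the pocket: 65 mm wide, floor 30 mm above the bench; the jaw slides in it too. Saw-tooth rack (10 mm pitch) outside the +x strip
- nest (a point): Point on the pocket floor at the foot of the end stop's face, mid-width, 30 mm above the bench, axes as the jig; the stop is 36 mm high and faces +y. A piece seated against the stop has its centre at y = +15, z = +20 mm from here, the next one 30 mm further, and so on
- jaw (a joint): Slide of the jaw, m: clear distance from the stop's face to the jaw's unpressed pad face; grows as the jaw is drawn back (+y of the jig), 0 to 0.155. About 2 N of friction. With the pawl in the rack the jaw can be pushed forward, clicking over the teeth, but goes back 10 mm at most; with the pawl out it slides freely both ways
- jaw_post (a point): Upright black round grip on the jaw, 24 mm diameter, 60 mm tall, held from above to slide the jaw; the point is on its axis half-way up, 96 mm above the bench. The unpressed pad face lies 62 mm in front of it (-y of the jig); the jaw block is 58 mm wide and reaches 54 mm behind it
- pad (a joint): How far the spring-loaded rubber pad on the jaw's front is pressed in, m: 0 free, 0.016 fully in. Stiffness about 350 N/m (5.6 N fully in). Pad face 50 mm wide, its foot 6 mm and its top 38 mm above the pocket floor. On a row of pieces the pawl drops behind a tooth with the pad pressed in about 8 mm: push it in 11 mm or more, then let go
- pawl (a joint): Angle of the pawl, rad: about 0 in the rack (lever leaning back, +y of the jig, 35 degrees from upright), rising to about 0.2 as it rides over a tooth; upright at 0.61; 1.30 flipped right out (lever leaning forward, -y, 39 degrees). The weighted lever falls to whichever side of upright it is on and rests there. A push under 2 N on the ball moves it
- pawl_ball (a point): Centre of the black ball, 30 mm diameter, at the end of the pawl's lever, 60 mm from the pivot; the lever is a steel rod 8 mm thick. The ball's centre is about 116 to 119 mm above the bench at rest and 130 mm when upright
- pawl_pivot (a point): The pawl's pivot on the +x side of the jaw, 70 mm above the bench; its axis is the jig's x. It moves with the jaw; 57 mm to the +x and 34 mm to the +y of the post
- tapped_mid (a point): Centre of the finished (tapped) piece, which at the start stands in the pocket against the end stop with the jaw closed up to it. Same make as the cut pieces: 30 x 60 mm aluminium T-slot extrusion, 40 mm tall standing on end; x axis along its 60 mm side, y along its 30 mm side, z up
- cut1_mid (a point): Centre of a cut piece (2 to 4 of these stand on the bench): 30 x 60 mm aluminium T-slot extrusion, 40 mm tall standing on end, about 0.10 kg; x axis along its 60 mm side, y along its 30 mm side, z up. Half turns and which end is up make no difference. The centre is 20 mm above what it stands on
- cut2_mid (a point): Centre of a cut piece (2 to 4 of these stand on the bench): 30 x 60 mm aluminium T-slot extrusion, 40 mm tall standing on end, about 0.10 kg; x axis along its 60 mm side, y along its 30 mm side, z up. Half turns and which end is up make no difference. The centre is 20 mm above what it stands on
- cut3_mid (a point): Centre of a cut piece (2 to 4 of these stand on the bench): 30 x 60 mm aluminium T-slot extrusion, 40 mm tall standing on end, about 0.10 kg; x axis along its 60 mm side, y along its 30 mm side, z up. Half turns and which end is up make no difference. The centre is 20 mm above what it stands on
- cut4_mid (a point): Centre of a cut piece (2 to 4 of these stand on the bench): 30 x 60 mm aluminium T-slot extrusion, 40 mm tall standing on end, about 0.10 kg; x axis along its 60 mm side, y along its 30 mm side, z up. Half turns and which end is up make no difference. The centre is 20 mm above what it stands on
- tray: Shallow grey tray for finished pieces, fixed on the bench: 170 mm (x) by 130 mm (y), 20 mm high, walls and floor 4 mm; origin under its centre on the bench
- oiler_mid (a point): Bystander: white oil bottle, 52 mm diameter, 140 mm tall; the point is half-way up
- driver_grip (a point): Bystander: screwdriver with a yellow handle lying on the bench; the point is on its handle
- angle_mid (a point): Bystander: aluminium angle bracket, 60 mm; the point is 20 mm above the bench
There are look-alikes about, which are no part of the job. What is shaped like the part that bears cut1_mid but orange is not meant.

How it is judged:
By the outcome, as a careful person would: the job done as asked, in the order asked, and still so for the second after the job is handed in, with the robot touching nothing.
Of cut1, cut2, cut3, cut4 only 2 to 4 are there at a start; the rules pass over those that are not, and their reading is None.
At some moment in a run one of cut1, cut2, cut3, cut4 may be knocked a few centimetres aside while the robot is not near it.
It also fails if it takes over 210 s, if anything falls off the work surface, if the arm or the gripper's body presses on something with over 40 N, if the wrist force passes 120 N, or if a joint passes its speed limit or range.

## Working session

There is one attempt and no reset: what is moved stays moved. The work goes in short steps, Python scripts to look and compute and a shell command to move; the robot and the scene stay as the last step left them, time stands still between calls to the robot, and variables do not carry over. Pictures are saved under pics/ and viewed, about 12 in all and at most 16, crops included, and the job is handed in when it is done.

```bash
ls; mkdir -p pics
cat > h.py <<'E'
import numpy as np, cv2
from cell import state, read_camera
def snap(n,f):
    c=read_camera(n); cv2.imwrite(f'pics/{f}.png',cv2.cvtColor(c['img'],cv2.COLOR_RGB2BGR))
    import pickle; pickle.dump(c,open(f'pics/{f}.pkl','wb')); return c
def load(f):
    import pickle; return pickle.load(open(f'pics/{f}.pkl','rb'))
def ray(c,uv,z):
    K=np.array([[c['fx'],0,c['cx']],[0,c['fy'],c['cy']],[0,0,1.]])
    p=cv2.undistortPoints(np.array(uv,float).reshape(-1,1,2),K,np.array(c['D'],float)).reshape(-1,2)
    T=np.array(c['T']); d=np.c_[p,np.ones(len(p))]@T[:3,:3].T; o=T[:3,3]
    return o+d*((z-o[2])/d[:,2])[:,None]
def proj(c,P):
    K=np.array([[c['fx'],0,c['cx']],[0,c['fy'],c['cy']],[0,0,1.]])
    Ti=np.linalg.inv(np.array(c['T'])); 
    return cv2.projectPoints(np.array(P,float).reshape(-1,3),cv2.Rodrigues(Ti[:3,:3])[0],Ti[:3,3],K,np.array(c['D'],float))[0].reshape(-1,2)
E
python3 - <<'E'
from h import *
a=snap('top','top0'); b=snap('scene','scene0')
print(np.round(a['T'],2),np.round(b['T'],2)); print(state())
E
```

```text
pics
[[-2.00000e-02 -1.00000e+00  7.00000e-02  4.47720e+02]
 [-1.00000e+00  2.00000e-02  3.00000e-02 -8.31000e+00]
 [-3.00000e-02 -7.00000e-02 -1.00000e+00  1.07175e+03]
 [ 0.00000e+00  0.00000e+00  0.00000e+00  1.00000e+00]] [[ 5.40000e-01  5.30000e-01 -6.50000e-01  1.26388e+03]
 [ 8.40000e-01 -3.30000e-01  4.30000e-01 -5.15160e+02]
 [ 1.00000e-02 -7.80000e-01 -6.20000e-01  8.37060e+02]
 [ 0.00000e+00  0.00000e+00  0.00000e+00  1.00000e+00]]
{'t': 0.1, 'joints': array([ 1.08640450e+00,  4.91450476e-01,  1.55936441e+00,  5.23410118e-06,
        1.09169673e+00, -1.05552708e-01]), 'qvel': array([ 0.00141433, -0.00111766, -0.00194848,  0.00088639,  0.00020244,
        0.00162266]), 'tau': array([ 1.97072950e-03, -6.13616967e+01, -2.58610618e+01,  6.94820867e-02,
        4.70328424e-02, -6.07950000e-06]), 'eef_pos': array([230.99853126, 580.50827019, 195.25881413]), 'tcp_rot': array([-3.14149122e+00,  9.13359596e-04,  1.19195484e+00]), 'ft_force': array([-0.19760791,  0.00849162, -0.61006917]), 'moment': array([-0.02061987,  0.01726239,  0.05096116]), 'opening': 0.997834960622396}
```

View pics/top0.png

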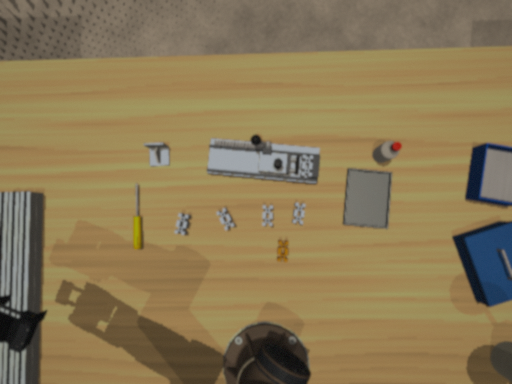

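View pics/scene0.png

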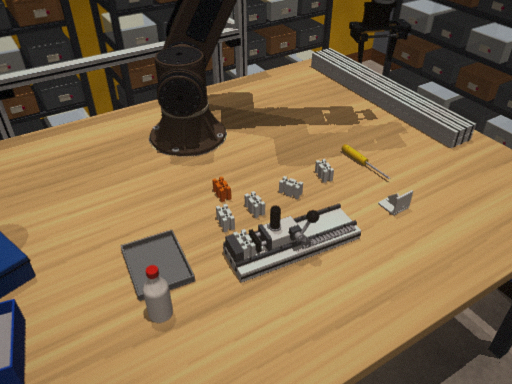

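Candidates in the top view: grey pieces at (183,223), (227,218), (267,215) and (299,212). The orange look-alike at (283,249) is not meant. The tapped piece is in the jig at (306,165), the tray is at (367,198), and the bystanders are at (158,154), (138,230) and (387,152). Next I'll measure these and check a close crop.

Run:
```python
from h import *
c=load('top0'); im=c['img']; print(c['fx'])
hsv=cv2.cvtColor(im,cv2.COLOR_RGB2HSV)
m=((hsv[...,1]<70)).astype(np.uint8); m[:110]=0;m[270:]=0;m[:,:120]=0;m[:,420:]=0
n,l,s,ce=cv2.connectedComponentsWithStats(m)
for i in range(1,n):
    if s[i,4]<60: continue
    pts=np.argwhere(l==i)[:,::-1]
    z=30 if s[i,4]>2500 else 40
    if 355<ce[i][0]<380: z=20
    P=ray(c,pts,z)[:,:2]
    r=cv2.minAreaRect(P.astype(np.float32)); 
    d=P-P.mean(0); w,v=np.linalg.eigh(d.T@d); a=np.degrees(np.arctan2(v[1,1],v[0,1]))
    print(np.round(ce[i]),s[i,4],'mean',np.round(P.mean(0),1),'rect',np.round(r[0],1),np.round(r[1],1),round(r[2],1),'axis',round(a,1))
crop=im[115:270,120:410,::-1]; big=cv2.resize(crop,None,fx=2.7,fy=2.7,interpolation=cv2.INTER_CUBIC); cv2.imwrite('pics/crop0.png',big)
```

```text
350.7238897862345
[263. 160.] 4107 mean [608.3  -4.7] rect [615.6  -4.9] [332.8 126.6] 83.4 axis 83.5
[384. 152.] 315 mean [ 622.9 -360.7] rect [ 623.9 -360.9] [50.2 67.2] 24.0 axis 122.1
[158. 154.] 499 mean [632.1 309.8] rect [632.7 314.1] [75.4 76.4] 5.2 axis -150.7
[367. 198.] 2496 mean [ 489.5 -312.4] rect [ 489.8 -312.3] [130.9 167.7] 83.2 axis 173.2
[136. 198.] 60 mean [500.8 373.9] rect [498.2 375.3] [89.4  6. ] 0.4 axis -178.7
[299. 213.] 210 mean [ 448.8 -105.8] rect [ 448.7 -105.7] [33.4 62.8] 82.3 axis 170.5
[267. 215.] 200 mean [443.7 -13.7] rect [442.9 -14.8] [32.3 61.4] 89.0 axis 177.5
[225. 219.] 218 mean [436.  110.1] rect [435.3 110.6] [61.9 34.2] 26.0 axis -150.9
[182. 224.] 236 mean [423.1 238.2] rect [423.  238.3] [36.8 61.3] 78.5 axis 167.6
```

View pics/crop0.png

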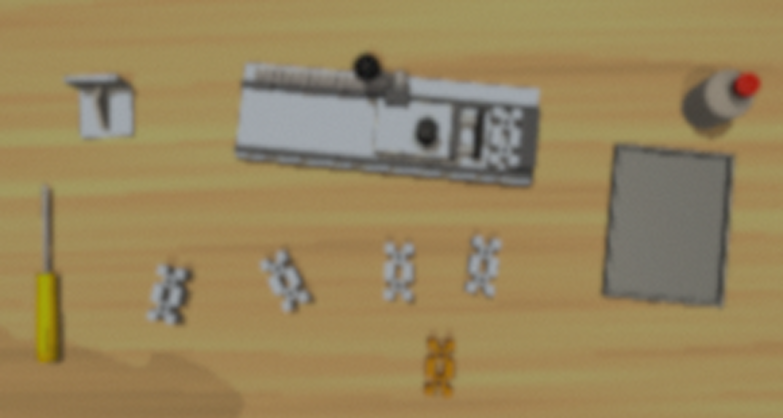

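Run:
```python
from h import *
c=load('top0'); f=lambda p:(np.array(p)/2.7+[120,115])
for n,p,z in [('ball',(367,67),119),('post top',(428,130),126),('tapped',(503,138),70),('TL',(247,62),30),('TR',(540,90),30),('TRfoot?',(531,186),0),('TLfoot',(236,159),0)]:
    print(n,np.round(ray(c,f(p)-.3,z)[0],1))
s=load('scene0')
print(ray(s,[(312.5,216)],119),ray(s,[(276,208)],126))
```

```text
ball [652.2  14.5 119. ]
post top [585.2 -46.  126. ]
tapped [ 583.1 -127.5   70. ]
TL [680.  150.8  30. ]
TR [ 641.2 -174.4   30. ]
TRfoot? [ 537.3 -165.8    0. ]
TLfoot [574.6 168.9   0. ]
[[650.5840112   15.74679943 119.        ]] [[589.08501111 -44.11889061 126.        ]]
```

```bash
python3 -m handwheel '[{"hand":0.095,"x":0.095,"y":-0.145,"z":0.10,"spin":1},{"hand":0.095,"x":0.19,"y":-0.29,"z":0.10,"spin":2},{"hand":0.0,"x":0.38,"y":-0.58,"z":0.10,"spin":3},{"hand":0.0,"x":0.38,"y":-0.58,"z":0.10,"spin":3},{"hand":0.0,"x":0.38,"y":-0.58,"z":0.10,"spin":3},{"hand":0.0,"x":0.38,"y":-0.58,"z":0.10,"spin":3},{"hand":0.0,"x":0.38,"y":-0.58,"z":0.10,"spin":3},{"hand":0.0,"x":0.38,"y":-0.58,"z":0.10,"spin":3},{"hand":0.0,"x":0.38,"y":-0.58,"z":0.10,"spin":3},{"hand":0.0,"x":0.38,"y":-0.58,"z":0.10,"spin":3},{"hand":0.0,"x":0.38,"y":-0.58,"z":0.10,"spin":3},{"hand":0.0,"x":0.38,"y":-0.58,"z":0.10,"spin":3},{"hand":0.0,"x":0.38,"y":-0.58,"z":0.10,"spin":3},{"hand":0.0,"x":0.38,"y":-0.58,"z":0.10,"spin":3},{"hand":0.0,"x":0.38,"y":-0.58,"z":0.10,"spin":3},{"hand":0.0,"x":0.38,"y":-0.58,"z":0.10,"spin":3},{"hand":0.0,"x":0.38,"y":-0.58,"z":0.10,"spin":3},{"hand":0.0,"x":0.38,"y":-0.58,"z":0.10,"spin":3},{"hand":0.0,"x":0.38,"y":-0.58,"z":0.10,"spin":3},{"hand":0.0,"x":0.38,"y":-0.58,"z":0.10,"spin":3}]'
python3 - <<'E'
from h import *
c=snap('wrist','w1'); print(np.round(c['T'],2)); s=state(); print(s['eef_pos'],s['tcp_rot'])
E
```

```text
t: 1.77
eef_pos: [610.7, 0.9, 295.2]
tcp_rot: [-3.14, -0.0, 1.453]
ft_force: [0.6, 0.8, -0.6]
opening: 0.002
[[ 1.2000e-01  9.6000e-01  2.6000e-01  5.3877e+02]
 [ 9.9000e-01 -1.1000e-01 -3.0000e-02  9.0200e+00]
 [ 0.0000e+00  2.6000e-01 -9.7000e-01  4.8443e+02]
 [ 0.0000e+00  0.0000e+00  0.0000e+00  1.0000e+00]]
[610.52512818   1.47870222 295.48019852] [-3.14075812e+00 -2.36481246e-04  1.45433164e+00]
```

View pics/w1.png

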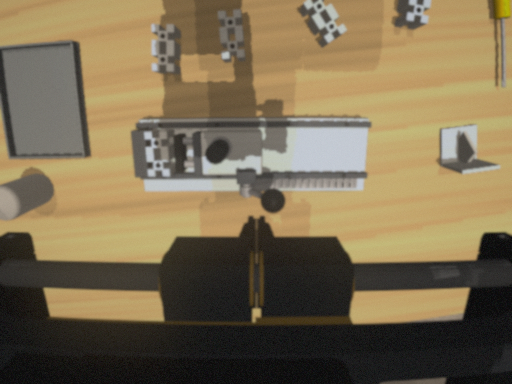

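Run:
```python
from h import *
c=load('w1'); im=c['img']
big=cv2.resize(im[105:220,120:380,::-1],None,fx=3,fy=3,interpolation=cv2.INTER_CUBIC); cv2.imwrite('pics/crop1.png',big)
for n,p,z in [('ball',(272.5,201),119),('post top',(217,150.5),126),('tapped',(158,153),70),('stripL',(140,119),40),('stripR',(369,120),40),('low strip L',(170,176),40),('low strip R',(366,176),40)]:
    print(n,np.round(ray(c,p,z)[0],1))
```

```text
ball [652.5  15.9 119. ]
post top [583.2 -40.6 126. ]
tapped [ 583.8 -126.8   70. ]
stripL [ 536.9 -153.    40. ]
stripR [576.  163.6  40. ]
low strip L [ 622.2 -125.7   40. ]
low strip R [655.6 156.4  40. ]
```

View pics/crop1.png

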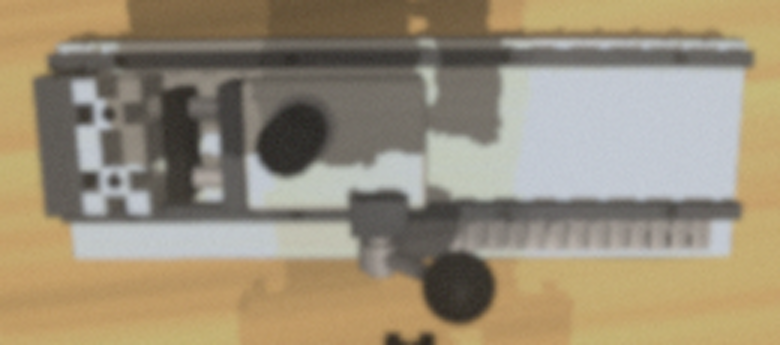

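The pictures show the tapped piece against the stop (wrist px 158,153), the post at about (215,152), the pawl lever leaning +y with its ball at (272,201), and the jig yawed about -6.8°. Now I'll push the ball over from behind with the closed fingers.

```bash
python3 -m handwheel '[{"hand":0,"x":0.046,"y":0.054,"z":-0.04},{"hand":0,"x":0.046,"y":0.054,"z":-0.04},{"hand":0,"x":0.046,"y":0.054,"z":-0.08},{"hand":0,"x":0.046,"y":0.054,"z":-0.12},{"hand":0,"x":0.046,"y":0.054,"z":-0.15},{"hand":0,"x":0.046,"y":0.054,"z":-0.175},{"hand":0,"x":0.046,"y":0.054,"z":-0.175},{"hand":0,"x":0.045,"y":0.046,"z":-0.175},{"hand":0,"x":0.044,"y":0.040,"z":-0.175},{"hand":0,"x":0.044,"y":0.034,"z":-0.175},{"hand":0,"x":0.043,"y":0.028,"z":-0.175},{"hand":0,"x":0.042,"y":0.022,"z":-0.175},{"hand":0,"x":0.041,"y":0.016,"z":-0.175},{"hand":0,"x":0.040,"y":0.010,"z":-0.175},{"hand":0,"x":0.040,"y":0.004,"z":-0.175},{"hand":0,"x":0.039,"y":-0.002,"z":-0.175},{"hand":0,"x":0.039,"y":-0.005,"z":-0.175},{"hand":0,"x":0.039,"y":-0.005,"z":-0.175},{"hand":0,"x":0.039,"y":0.01,"z":-0.14},{"hand":0,"x":0.039,"y":0.01,"z":-0.10}]'
python3 - <<'E'
from h import *
snap('wrist','w2');c=snap('scene','s2')
cv2.imwrite('pics/c2.png',cv2.resize(c['img'][160:300,180:400,::-1],None,fx=3,fy=3,interpolation=cv2.INTER_CUBIC))
E
```

```text
invalid input
```

View pics/c2.png

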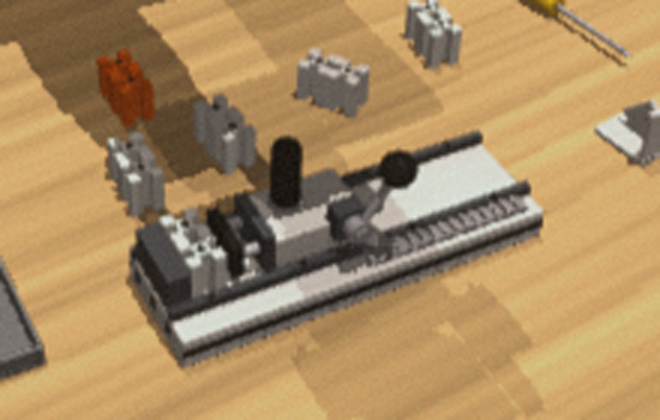

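The call was refused and the pawl is unmoved, with its lever still leaning back. The rows probably need every key, so I'm resending them with spin.

```bash
python3 -m handwheel '[{"hand":0,"x":0.046,"y":0.054,"z":-0.04,"spin":0},{"hand":0,"x":0.046,"y":0.054,"z":-0.04,"spin":0},{"hand":0,"x":0.046,"y":0.054,"z":-0.08,"spin":0},{"hand":0,"x":0.046,"y":0.054,"z":-0.12,"spin":0},{"hand":0,"x":0.046,"y":0.054,"z":-0.15,"spin":0},{"hand":0,"x":0.046,"y":0.054,"z":-0.175,"spin":0},{"hand":0,"x":0.046,"y":0.054,"z":-0.175,"spin":0},{"hand":0,"x":0.045,"y":0.046,"z":-0.175,"spin":0},{"hand":0,"x":0.044,"y":0.040,"z":-0.175,"spin":0},{"hand":0,"x":0.044,"y":0.034,"z":-0.175,"spin":0},{"hand":0,"x":0.043,"y":0.028,"z":-0.175,"spin":0},{"hand":0,"x":0.042,"y":0.022,"z":-0.175,"spin":0},{"hand":0,"x":0.041,"y":0.016,"z":-0.175,"spin":0},{"hand":0,"x":0.040,"y":0.010,"z":-0.175,"spin":0},{"hand":0,"x":0.040,"y":0.004,"z":-0.175,"spin":0},{"hand":0,"x":0.039,"y":-0.002,"z":-0.175,"spin":0},{"hand":0,"x":0.039,"y":-0.005,"z":-0.175,"spin":0},{"hand":0,"x":0.039,"y":-0.005,"z":-0.175,"spin":0},{"hand":0,"x":0.039,"y":0.01,"z":-0.14,"spin":0},{"hand":0,"x":0.039,"y":0.01,"z":-0.10,"spin":0}]'
python3 - <<'E'
from h import *
s=state();print(s['t'],s['eef_pos'],s['tcp_rot'])
snap('wrist','w2');c=snap('scene','s3')
cv2.imwrite('pics/c3.png',cv2.resize(c['img'][160:300,180:400,::-1],None,fx=3,fy=3,interpolation=cv2.INTER_CUBIC))
E
```

```text
t: 3.58
eef_pos: [648.8, 12.3, 194.1]
tcp_rot: [-3.136, -0.0, 1.454]
ft_force: [1.1, 0.6, 0.4]
opening: 0.007
3.5833 [648.7938915   12.26517828 194.06068583] [-3.13567575e+00 -4.18745690e-04  1.45410570e+00]
```

View pics/c3.png

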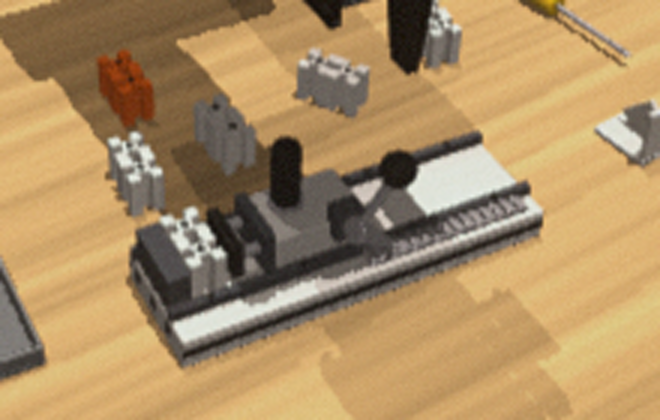

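The lever still leans back, with the ball at crop px (400,168), so the push fell short. I'll repeat it further and stop at the end of the stroke to check.

```bash
python3 -m handwheel '[{"hand":0,"x":0.007,"y":0.04,"z":0,"spin":0},{"hand":0,"x":0.007,"y":0.048,"z":0,"spin":0},{"hand":0,"x":0.007,"y":0.048,"z":-0.03,"spin":0},{"hand":0,"x":0.007,"y":0.048,"z":-0.06,"spin":0},{"hand":0,"x":0.007,"y":0.048,"z":-0.078,"spin":0},{"hand":0,"x":0.007,"y":0.048,"z":-0.078,"spin":0},{"hand":0,"x":0.006,"y":0.038,"z":-0.078,"spin":0},{"hand":0,"x":0.005,"y":0.028,"z":-0.078,"spin":0},{"hand":0,"x":0.003,"y":0.018,"z":-0.078,"spin":0},{"hand":0,"x":0.002,"y":0.01,"z":-0.078,"spin":0},{"hand":0,"x":0.001,"y":0.002,"z":-0.078,"spin":0},{"hand":0,"x":0,"y":-0.006,"z":-0.078,"spin":0},{"hand":0,"x":-0.001,"y":-0.014,"z":-0.078,"spin":0},{"hand":0,"x":-0.002,"y":-0.022,"z":-0.078,"spin":0},{"hand":0,"x":-0.002,"y":-0.022,"z":-0.078,"spin":0},{"hand":0,"x":-0.002,"y":-0.022,"z":-0.078,"spin":0}]'
python3 - <<'E'
from h import *
s=state();print(s['t'],s['eef_pos'],s['tcp_rot'])
c=snap('wrist','w4'); a=c['img'][100:300,150:400,::-1]
c=snap('scene','s4')
b=c['img'][150:300,200:400,::-1]
cv2.imwrite('pics/c4.png',np.hstack([cv2.resize(a,(500,400)),cv2.resize(b,(300,225),interpolation=2).repeat(1,0) if 0 else cv2.copyMakeBorder(cv2.resize(b,(300,225)),0,175,0,0,0)]))
E
```

```text
t: 5.02
eef_pos: [648.1, -11.7, 117.8]
tcp_rot: [-3.142, -0.0, 1.453]
ft_force: [-0.1, 1.0, 0.5]
opening: 0.004
5.0167 [648.09853756 -11.71105881 117.77281817] [-3.14159102e+00 -1.50636734e-04  1.45307227e+00]
```

View pics/c4.png

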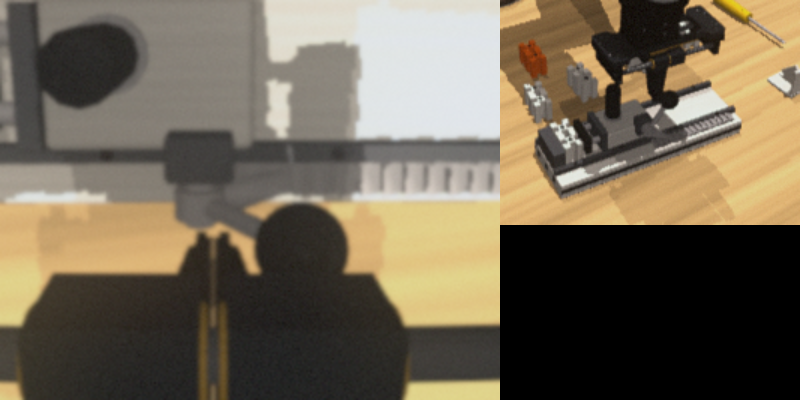

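```bash
python3 - <<'E'
from h import *
c=load('w4'); print(ray(c,[(300,224)],119), ray(c,[(256.5,217)],104),proj(c,[648,-12,104]))
s=load('s4');print(ray(s,[(200+170/1.5,150+99/1.5)],119))
E
python3 -m handwheel '[{"hand":0,"x":0,"y":-0.005,"z":0.03,"spin":0},{"hand":0,"x":0,"y":-0.005,"z":0.06,"spin":0},{"hand":0,"x":0,"y":0.03,"z":0.06,"spin":0},{"hand":0,"x":0.008,"y":0.07,"z":0.06,"spin":0},{"hand":0,"x":0.008,"y":0.07,"z":0.06,"spin":0},{"hand":0,"x":0.008,"y":0.07,"z":0.03,"spin":0},{"hand":0,"x":0.008,"y":0.07,"z":0.0,"spin":0},{"hand":0,"x":0.008,"y":0.07,"z":0.0,"spin":0}]'
python3 -m handwheel '[{"hand":0,"x":-0.001,"y":-0.01,"z":0,"spin":0},{"hand":0,"x":-0.002,"y":-0.02,"z":0,"spin":0},{"hand":0,"x":-0.003,"y":-0.03,"z":0.0,"spin":0},{"hand":0,"x":-0.003,"y":-0.03,"z":0.0,"spin":0}]'
python3 - <<'E'
from h import *
c=snap('wrist','w5'); a=c['img'][130:300,150:400,::-1]
c=snap('scene','s5')
b=c['img'][150:300,200:400,::-1]
cv2.imwrite('pics/c5.png',np.hstack([cv2.resize(a,(500,340)),cv2.copyMakeBorder(cv2.resize(b,(300,225)),0,115,0,0,0)]))
E
```

```text
[[651.98523087  15.6407747  119.        ]] [[649.42674039 -11.82145853 104.        ]] [[255.9907523  215.06206781]]
[[651.60901598  17.36591424 119.        ]]
t: 5.78
eef_pos: [653.5, 59.6, 112.6]
tcp_rot: [-3.134, 0.001, 1.455]
ft_force: [-0.3, -0.1, -0.8]
opening: 0.008
t: 6.12
eef_pos: [653.6, 26.3, 119.4]
tcp_rot: [3.139, 0.0, 1.452]
ft_force: [-0.2, -0.0, 0.2]
opening: 0.005
```

View pics/c5.png

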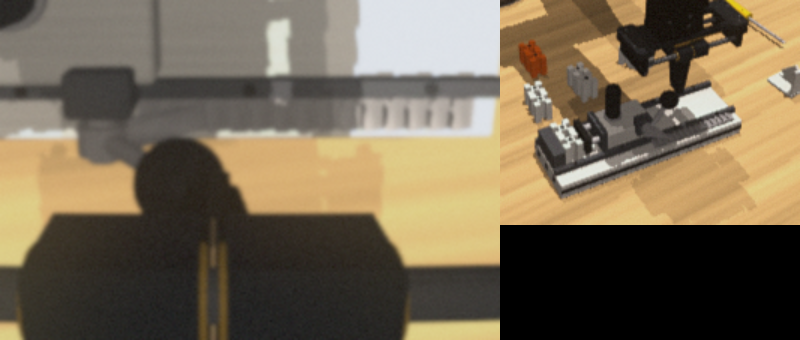

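```bash
python3 - <<'E'
from h import *
c=load('w5'); print(ray(c,[(150+179/2,130+172/2)],119),proj(c,[[653.6,26.3,105],[653.6,26.3,119],[652,15,119]]))
E
python3 -m handwheel '[{"hand":0,"x":-0.001,"y":-0.006,"z":0,"spin":0},{"hand":0,"x":-0.001,"y":-0.012,"z":0,"spin":0},{"hand":0,"x":-0.002,"y":-0.018,"z":0.0,"spin":0},{"hand":0,"x":-0.002,"y":-0.018,"z":0.0,"spin":0}]'
python3 - <<'E'
from h import *
c=snap('wrist','w6'); a=c['img'][130:300,150:400,::-1]
c=snap('scene','s6')
b=c['img'][150:300,200:400,::-1]
cv2.imwrite('pics/c6.png',np.hstack([cv2.resize(a,(500,340)),cv2.copyMakeBorder(cv2.resize(b,(300,225)),0,115,0,0,0)]))
E
```

```text
[[648.19421864  16.05727032 119.        ]] [[256.50109775 214.6975912 ]
 [256.5441661  222.12323379]
 [238.65508037 221.76597369]]
t: 6.55
eef_pos: [651.0, 9.6, 117.8]
tcp_rot: [3.142, 0.0, 1.453]
ft_force: [0.3, -0.5, 0.5]
opening: 0.005
```

View pics/c6.png

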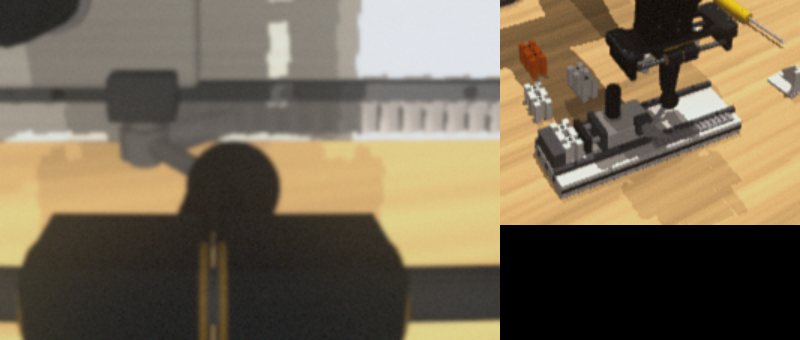

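Run:
```python
from h import *
from scipy.optimize import least_squares
obs={}
for f in ['w1','top0','scene0','w4','s4','w5','s5','w6','s6']:
    c=load(f); 
    p0=proj(c,[652,15.5,119])[0]
    m=(c['img'].max(2)<70).astype(np.uint8)
    # circle search near p0
    y0,x0=int(p0[1]),int(p0[0]); R=45 if f[0]=='w' else 14
    g=cv2.cvtColor(c['img'][y0-R:y0+R,x0-R:x0+R],cv2.COLOR_RGB2GRAY)
    obs[f]=p0; print(f,p0)
def tri(d):
    r=least_squares(lambda P:np.concatenate([proj(load(k),P)[0]-v for k,v in d.items()]),[652,15,119]); return r.x,r.fun
print(tri({'w1':(271.5,201),'top0':(255.8,139.7),'scene0':(312.7,216)}))
print(tri({'w6':(266.5,223.5),'s6':(200+668/1.5-500/1.5,150+99/1.5)}))
print(tri({'w5':(239.5,216),'s5':(200+168/1.5,150+99/1.5)}))
c=load('s6'); print('tip',proj(c,[[651,9.6,104],[651,9.6,119]]),'ball',proj(c,[652,15,119]))
```

```text
w1 [272.15418465 200.62188667]
top0 [255.24663826 139.58688   ]
scene0 [312.78942952 216.38689682]
w4 [299.78135665 224.04681601]
s4 [312.78942952 216.38689682]
w5 [239.43166824 221.67892018]
s5 [312.78942952 216.38689682]
w6 [265.91731648 223.54658141]
s6 [312.78942952 216.38689682]
(array([651.88630555,  14.6195008 , 120.48288835]), array([-0.02257076, -0.02403397, -0.24773829, -0.19344146, -0.20126267,
        0.01362449]))
(array([651.51150534,  15.7653754 , 120.08377112]), array([-0.19627131, -0.09680609,  0.78542315, -0.12730351]))
(array([648.7183268 ,  15.90939927, 117.51494038]), array([-0.00446837, -0.00243255,  0.0181874 , -0.00125135]))
tip [[310.03276619 221.8996961 ]
 [310.47095409 217.06182282]] ball [[312.61572598 216.46488293]]
```

The finger went straight through the ball's space and never moved it. Triangulation puts the ball at (652,15,120) with the TCP at (651,10,118), so closed fingers don't engage it. I'll straddle the ball with open fingers and push with a pad instead.

```bash
python3 -m handwheel '[{"hand":0,"x":0,"y":0,"z":0.03,"spin":0},{"hand":0.02,"x":0,"y":0,"z":0.06,"spin":0},{"hand":0.05,"x":0.001,"y":0.006,"z":0.06,"spin":0},{"hand":0.05,"x":0.001,"y":0.006,"z":0.06,"spin":0},{"hand":0.05,"x":0.001,"y":0.006,"z":0.06,"spin":0},{"hand":0.05,"x":0.001,"y":0.006,"z":0.06,"spin":0},{"hand":0.05,"x":0.001,"y":0.006,"z":0.06,"spin":0},{"hand":0.05,"x":0.001,"y":0.006,"z":0.03,"spin":0},{"hand":0.05,"x":0.001,"y":0.006,"z":0.0,"spin":0},{"hand":0.05,"x":0.001,"y":0.006,"z":-0.002,"spin":0},{"hand":0.05,"x":0.001,"y":0.006,"z":-0.002,"spin":0}]'
python3 -m handwheel '[{"hand":0.05,"x":0,"y":-0.006,"z":0.0,"spin":0},{"hand":0.05,"x":-0.001,"y":-0.012,"z":0.0,"spin":0},{"hand":0.05,"x":-0.002,"y":-0.018,"z":0.002,"spin":0},{"hand":0.05,"x":-0.003,"y":-0.024,"z":0.004,"spin":0},{"hand":0.05,"x":-0.003,"y":-0.024,"z":0.004,"spin":0}]'
python3 - <<'E'
from h import *
c=snap('wrist','w7'); a=c['img'][130:300,150:400,::-1]
c=snap('scene','s7')
b=c['img'][150:300,200:400,::-1]
cv2.imwrite('pics/c7.png',np.hstack([cv2.resize(a,(500,340)),cv2.copyMakeBorder(cv2.resize(b,(300,225)),0,115,0,0,0)]))
E
```

```text
t: 7.57
eef_pos: [651.3, 16.6, 114.1]
tcp_rot: [-3.138, 0.0, 1.454]
ft_force: [-0.3, 0.5, 0.5]
opening: 0.521
t: 7.98
eef_pos: [649.4, -8.8, 121.2]
tcp_rot: [3.14, 0.0, 1.453]
ft_force: [0.0, 0.4, 0.0]
opening: 0.527
```

View pics/c7.png

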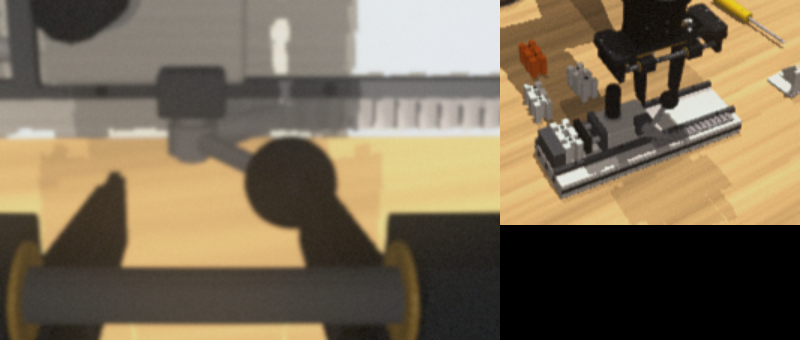

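Run:
```python
from h import *
c=load('w7'); s=load('s7')
for z in (95,107,121,135,150):
    print(z,proj(c,[[646.5,-33.6,z],[652.3,15.8,z]]).round(1).tolist(),proj(s,[[646.5,-33.6,z],[652.3,15.8,z]]).round(1).tolist())
print('seen left tip w',(207.5,217),'s',(200+140/1.5,150+102/1.5),'ball w (295,221) s',(200+170/1.5,150+99/1.5))
print(proj(c,[652,15,120]),proj(s,[652,15,120]))
for k in ('s7','s6','s4','scene0','s3'):
    g=load(k)['img'][200:232,295:330].astype(int); m=g.max(2)<45; ys,xs=np.nonzero(m); print(k,m.sum()); 
    for r in m: print(''.join('#' if v else '.' for v in r)) if k in('s7','scene0') else None
```

```text
95 [[221.5, 209.3], [290.9, 209.2]] [[293.5, 230.5], [312.2, 224.1]]
107 [[219.7, 215.0], [292.8, 214.8]] [[293.7, 226.7], [312.6, 220.3]]
121 [[217.3, 222.4], [295.2, 222.3]] [[294.0, 222.1], [313.0, 215.8]]
135 [[214.5, 230.9], [298.0, 230.7]] [[294.3, 217.5], [313.5, 211.2]]
150 [[211.1, 241.4], [301.5, 241.3]] [[294.6, 212.5], [313.9, 206.2]]
seen left tip w (207.5, 217) s (293.3333333333333, 218.0) ball w (295,221) s (313.3333333333333, 216.0)
[[293.77063531 221.40918351]] [[312.64640972 216.13953379]]
s7 253
##................#######..........
##................#######..........
##................#######..........
##................#######..........
##................######...........
##................######...........
##...............#######...........
##................######...........
##................#####............
##.................####............
##................#####.........##.
#...............########.....##....
#.............##########...........
#............############..........
#...........############...........
#..........############............
#...
[... 1055 characters left out ...]
.#.......
.............#####.#######.........
............######.#####...........
............###########............
...........############............
.......#...############............
......#################............
.....####....##########............
.####........#########.............
..#...........#######..............
...................................
...................................
...................................
...................................
...................................
...................................
...................................
...................................
...................................
...................................
s3 139
```

Run:
```python
from h import *
a=load('s7')['img'].astype(int); b=load('scene0')['img'].astype(int)
for nm,k in (('s7','s7'),):
    g=a[200:236,278:330]; d=np.abs(a-b)[200:236,278:330].max(2)
    for i,(r,q) in enumerate(zip(g.max(2),d)): print(200+i,''.join('#' if v<45 and w>40 else ('o' if v<45 else '.') for v,w in zip(r,q)))
c=load('s7'); print(proj(c,[[645.8,-39.6,z] for z in (107,121,135)]))
w=load('w7')['img']
for i in range(205,240): print(i,''.join('#' if v<40 else '.' for v in w[i,195:330].max(1)))
```

```text
200 #####.......#######................#######..........
201 #####.......#######................#######..........
202 ####........#######................#######..........
203 .###........#######................#######..........
204 ..#.........#######................######...........
205 ............#######................######...........
206 ............#######...............#######...........
207 o...........#######................######...........
208 oo..........#######................#####............
209 oo..........#######.................####............
210 oo..........#######................#####.........oo.
211 oo...........#####...............oooooo#o.....oo....
212 oo...........#####.............oooooooooo...........
213 oo...........#####............oooooooooooo..........
214 oo............####...........oooooooooooo...........
215 oo............####..........oooooooooooo............
216 oo.............###..........oooooooooooo............
217 oo..............##.....oo...oooooooooooo............
218 oo..............###....o.oo.oooooooooooo............
219 oo...........
[... 5239 characters left out ...]

235 .......................................................................................................................................
236 .......................................................................................................................................
237 .......................................................................................................................................
238 .......................................................................................................................................
239 .......................................................................................................................................
```

Run:
```python
from h import *
from scipy.optimize import least_squares
w,s=load('w7'),load('s7')
for wp in [(209,216.5),(212,216)]:
  r=least_squares(lambda P:np.concatenate([proj(w,P)[0]-wp,proj(s,P)[0]-(295,219)]),[646,-30,110]); print(r.x,r.fun)
print(w['T'].round(1).tolist()); st=state(); print(st['eef_pos'],st['tcp_rot'])
w=load('w1');print(w['T'].round(2).tolist())
# finger tip from closed pose: w4 tip seen, s4
```

```text
[640.16444524 -36.51741742 127.12796168] [ 0.85435428  0.45773403 -3.55617739 -0.01102937]
[640.26950022 -34.85824964 126.33458386] [ 0.70991553  0.37854288 -2.94329791  0.01166679]
[[0.1, 1.0, 0.3, 576.9], [1.0, -0.1, -0.0, -0.5], [0.0, 0.3, -1.0, 310.2], [0.0, 0.0, 0.0, 1.0]]
[649.2616881   -7.77017681 120.46436543] [ 3.14058108e+00 -1.38349536e-04  1.45302860e+00]
[[0.12, 0.96, 0.26, 538.77], [0.99, -0.11, -0.03, 9.02], [0.0, 0.26, -0.97, 484.43], [0.0, 0.0, 0.0, 1.0]]
```

Run:
```python
from h import *
b=load('scene0')['img'].astype(int)
s=load('s3'); print(proj(s,[[648.8,12.3,z] for z in (170,180,187,194,205)]).round(1).tolist())
a=s['img'].astype(int)[165:192,300:335]; d=np.abs(a-b[165:192,300:335]).max(2)
for i,(r,q) in enumerate(zip(a.max(2),d)): print(165+i,''.join('#' if w>35 else '.' for v,w in zip(r,q)))
```

```text
[[312.4, 199.0], [312.7, 195.5], [312.9, 193.1], [313.2, 190.6], [313.5, 186.7]]
165 .####.##.###############...........
166 .........##############............
167 .........##############............
168 .........##############............
169 .........##############............
170 .........#############.............
171 .........#############.............
172 .........#############.............
173 .........#############.............
174 .........#############.............
175 .........############.............#
176 ..........##########...............
177 ..........##########...............
178 ..........###########..............
179 ..........###########..............
180 ...........#########...............
181 ............########...............
182 .............########..............
183 ..............######...............
184 ...............##.#................
185 ...................................
186 ...................................
187 ...................................
188 ...................................
189 ...................................
190 ...................................
191 ...................................
```

The scene view shows the fingertips about 25 to 30 mm higher than I assumed, so they probably passed just over the ball. I'll retry 18 mm lower and measure the ball numerically afterwards.

```bash
python3 -m handwheel '[{"hand":0.03,"x":0,"y":0,"z":0.03,"spin":0},{"hand":0,"x":0,"y":0.0,"z":0.06,"spin":0},{"hand":0,"x":0.004,"y":0.035,"z":0.06,"spin":0},{"hand":0,"x":0.008,"y":0.068,"z":0.06,"spin":0},{"hand":0,"x":0.008,"y":0.068,"z":0.06,"spin":0},{"hand":0,"x":0.008,"y":0.068,"z":0.03,"spin":0},{"hand":0,"x":0.008,"y":0.068,"z":0.0,"spin":0},{"hand":0,"x":0.008,"y":0.068,"z":-0.018,"spin":0},{"hand":0,"x":0.008,"y":0.068,"z":-0.018,"spin":0},{"hand":0,"x":0.008,"y":0.068,"z":-0.018,"spin":0}]'
python3 -m handwheel '[{"hand":0,"x":-0.001,"y":-0.01,"z":0,"spin":0},{"hand":0,"x":-0.002,"y":-0.02,"z":0,"spin":0},{"hand":0,"x":-0.003,"y":-0.028,"z":0,"spin":0},{"hand":0,"x":-0.004,"y":-0.035,"z":0,"spin":0},{"hand":0,"x":-0.005,"y":-0.042,"z":0,"spin":0},{"hand":0,"x":-0.006,"y":-0.049,"z":0,"spin":0}]'
python3 -m handwheel '[{"hand":0,"x":-0.001,"y":-0.007,"z":0,"spin":0},{"hand":0,"x":-0.001,"y":-0.013,"z":0,"spin":0},{"hand":0,"x":-0.002,"y":-0.019,"z":0,"spin":0},{"hand":0,"x":-0.003,"y":-0.025,"z":0,"spin":0},{"hand":0,"x":-0.003,"y":-0.025,"z":0,"spin":0}]'
python3 - <<'E'
from h import *
s=snap('scene','s8');snap('wrist','w8')
print('back',proj(s,[652,15.4,119]),'fwd',proj(s,[643.5,-57,116]),'tip nominal',proj(s,[649,-14,88]))
b=load('scene0')['img'].astype(int);a=s['img'].astype(int)[195:240,275:330]; d=np.abs(a-b[195:240,275:330]).max(2)
for i,(r,q) in enumerate(zip(a.max(2),d)): print(195+i,''.join('#' if v<45 and w>35 else ('o' if v<45 else '.') for v,w in zip(r,q)))
E
```

```text
t: 8.92
eef_pos: [656.9, 60.8, 101.5]
tcp_rot: [-3.14, 0.0, 1.454]
ft_force: [1.4, 0.3, 0.5]
opening: 0.007
t: 9.42
eef_pos: [651.5, 11.0, 102.7]
tcp_rot: [3.14, -0.001, 1.453]
ft_force: [2.1, 4.9, 5.8]
opening: 0.004
t: 9.83
eef_pos: [648.0, -14.5, 102.2]
tcp_rot: [3.141, 0.0, 1.453]
ft_force: [-0.3, -0.6, 0.3]
opening: 0.01
back [[312.75469436 216.40249154]] fwd [[284.640418   226.80666711]] tip nominal [[300.8891573  230.21863896]]
195 #.###.####.......######..###########.#########.........
196 #.#######.........#####...##########..########.........
197 #########..........##.....##########..#######..........
198 #########..................#########.#####.............
199 ######.....................############................
200 #####..................#...########....................
201 #####................###...########....................
202 #####................#############.....................
203 #####................#############.....................
204 ########..............############.....................
205 ######................###########......................
2
[... 1338 characters left out ...]
#o...#o.................................
229 #...........##oo.....#o................................
230 ............##oo.....oo................................
231 ............##oo......o................................
232 ............##o.o......................................
233 ............###oo......................................
234 .............##o.......................................
235 .............##oo.......................oooo.o.........
236 .............##......................oooo.o............
237 .............##o....................oo.o...............
238 .............##o.......................................
239 .............###o.............#o...o...................
```

The ball now sits forward at scene px (290,222), so the pawl is flipped out. Next I'll grip the post and draw the jaw back.

```bash
python3 -m handwheel '[{"hand":0,"x":0,"y":0.005,"z":0.04,"spin":0},{"hand":0.05,"x":0,"y":0.005,"z":0.08,"spin":0},{"hand":0.05,"x":-0.03,"y":-0.01,"z":0.08,"spin":0},{"hand":0.05,"x":-0.061,"y":-0.03,"z":0.08,"spin":0},{"hand":0.05,"x":-0.061,"y":-0.03,"z":0.08,"spin":0},{"hand":0.05,"x":-0.061,"y":-0.03,"z":0.08,"spin":0},{"hand":0.05,"x":-0.061,"y":-0.03,"z":0.05,"spin":0},{"hand":0.05,"x":-0.061,"y":-0.03,"z":0.02,"spin":0},{"hand":0.05,"x":-0.061,"y":-0.03,"z":-0.004,"spin":0},{"hand":0.05,"x":-0.061,"y":-0.03,"z":-0.004,"spin":0}]'
python3 -m handwheel '[{"hand":0.01,"x":0,"y":0,"z":0,"spin":0},{"hand":0.01,"x":0,"y":0,"z":0,"spin":0},{"hand":0.01,"x":0,"y":0,"z":0,"spin":0},{"hand":0.01,"x":0,"y":0,"z":0,"spin":0},{"hand":0.01,"x":0,"y":0,"z":0,"spin":0},{"hand":0.01,"x":0,"y":0,"z":0,"spin":0}]'
python3 - <<'E'
from h import *
c=snap('wrist','w9'); s=snap('scene','s9')
cv2.imwrite('pics/c9.png',np.hstack([c['img'][:,:,::-1][:320,100:420],cv2.resize(s['img'][150:300,200:400,::-1],(427,320))]))
E
```

```text
t: 10.77
eef_pos: [585.6, -42.5, 93.1]
tcp_rot: [-3.135, -0.001, 1.454]
ft_force: [-1.3, 0.2, -0.4]
opening: 0.514
t: 11.27
eef_pos: [587.9, -43.4, 99.0]
tcp_rot: [3.139, 0.0, 1.454]
ft_force: [0.5, -0.6, 6.7]
opening: 0.241
```

View pics/c9.png

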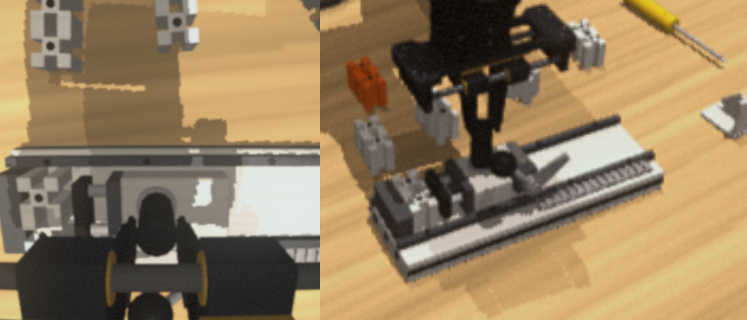

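Post gripped (opening 0.24, about 23 mm), and the pawl ball is forward beside it. Drawing the jaw back.

```bash
python3 -m handwheel '[{"hand":0.01,"x":0.001,"y":0.01,"z":0,"spin":0},{"hand":0.01,"x":0.003,"y":0.022,"z":0,"spin":0},{"hand":0.01,"x":0.004,"y":0.034,"z":0,"spin":0},{"hand":0.01,"x":0.005,"y":0.046,"z":0,"spin":0},{"hand":0.01,"x":0.007,"y":0.058,"z":0,"spin":0},{"hand":0.01,"x":0.008,"y":0.070,"z":0,"spin":0},{"hand":0.01,"x":0.010,"y":0.082,"z":0,"spin":0},{"hand":0.01,"x":0.011,"y":0.094,"z":0,"spin":0},{"hand":0.01,"x":0.012,"y":0.103,"z":0,"spin":0},{"hand":0.01,"x":0.013,"y":0.109,"z":0,"spin":0},{"hand":0.01,"x":0.013,"y":0.112,"z":0,"spin":0},{"hand":0.01,"x":0.013,"y":0.112,"z":0,"spin":0}]'
python3 -m handwheel '[{"hand":0.01,"x":0.0005,"y":0.003,"z":0,"spin":0},{"hand":0.01,"x":0.0007,"y":0.006,"z":0,"spin":0},{"hand":0.01,"x":0.001,"y":0.009,"z":0,"spin":0},{"hand":0.01,"x":0.001,"y":0.009,"z":0,"spin":0}]'
```

```text
t: 12.37
eef_pos: [600.8, 69.6, 99.0]
tcp_rot: [3.139, -0.001, 1.454]
ft_force: [0.6, 2.7, 7.7]
opening: 0.242
t: 12.7
eef_pos: [601.0, 72.5, 98.9]
tcp_rot: [3.141, 0.008, 1.456]
ft_force: [-5.0, -37.0, 9.9]
opening: 0.244
```

The jaw hit its end stop at post y≈72, which puts the nest at about (582,-144) and agrees with the pictures. I'll release it, then touch the bench once with closed fingers to settle the true fingertip height.

```bash
python3 -m handwheel '[{"hand":0.01,"x":0,"y":-0.005,"z":0,"spin":0},{"hand":0.05,"x":0,"y":-0.005,"z":0,"spin":0},{"hand":0.05,"x":0,"y":-0.005,"z":0,"spin":0},{"hand":0.05,"x":0,"y":-0.005,"z":0,"spin":0},{"hand":0.05,"x":0,"y":-0.005,"z":0.04,"spin":0},{"hand":0.05,"x":0,"y":-0.005,"z":0.07,"spin":0},{"hand":0.0,"x":-0.02,"y":-0.035,"z":0.07,"spin":-1.4},{"hand":0.0,"x":-0.04,"y":-0.065,"z":0.07,"spin":-2.8},{"hand":0.0,"x":-0.06,"y":-0.095,"z":0.07,"spin":-4.2},{"hand":0.0,"x":-0.08,"y":-0.125,"z":0.07,"spin":-5.6},{"hand":0.0,"x":-0.10,"y":-0.155,"z":0.07,"spin":-7},{"hand":0.0,"x":-0.10,"y":-0.185,"z":0.07,"spin":-8.4},{"hand":0.0,"x":-0.10,"y":-0.185,"z":0.07,"spin":-9.8},{"hand":0.0,"x":-0.10,"y":-0.185,"z":0.05,"spin":-11.2},{"hand":0.0,"x":-0.10,"y":-0.185,"z":0.02,"spin":-12.6},{"hand":0.0,"x":-0.10,"y":-0.185,"z":-0.02,"spin":-14},{"hand":0.0,"x":-0.10,"y":-0.185,"z":-0.05,"spin":-15.4},{"hand":0.0,"x":-0.10,"y":-0.185,"z":-0.075,"spin":-16.8},{"hand":0.0,"x":-0.10,"y":-0.185,"z":-0.075,"spin":-18},{"hand":0.0,"x":-0.10,"y":-0.185,"z":-0.075,"spin":-18}]'
python3 - <<'E'
from h import *
snap('scene','s10')
E
python3 -m handwheel '[{"hand":0,"x":0,"y":0,"z":-0.002,"spin":0},{"hand":0,"x":0,"y":0,"z":-0.004,"spin":0},{"hand":0,"x":0,"y":0,"z":-0.006,"spin":0},{"hand":0,"x":0,"y":0,"z":-0.006,"spin":0}]'
```

```text
t: 14.37
eef_pos: [500.5, -106.7, 21.3]
tcp_rot: [-3.141, 0.003, -0.121]
ft_force: [-0.8, 0.1, 0.0]
opening: 0.005
t: 14.75
eef_pos: [501.2, -107.3, 16.9]
tcp_rot: [3.141, -0.001, -0.116]
ft_force: [-0.8, 0.0, 0.1]
opening: 0.005
```

```bash
python3 -m handwheel '[{"hand":0,"x":0,"y":0,"z":-0.002,"spin":0},{"hand":0,"x":0,"y":0,"z":-0.004,"spin":0},{"hand":0,"x":0,"y":0,"z":-0.004,"spin":0},{"hand":0,"x":0,"y":0,"z":-0.004,"spin":0}]'
python3 -m handwheel '[{"hand":0,"x":0,"y":0,"z":-0.002,"spin":0},{"hand":0,"x":0,"y":0,"z":-0.004,"spin":0},{"hand":0,"x":0,"y":0,"z":-0.004,"spin":0},{"hand":0,"x":0,"y":0,"z":-0.004,"spin":0}]'
```

```text
t: 15.08
eef_pos: [501.1, -107.3, 12.7]
tcp_rot: [-3.142, 0.0, -0.117]
ft_force: [0.6, 0.1, 0.2]
opening: 0.004
t: 15.42
eef_pos: [501.0, -107.3, 8.6]
tcp_rot: [-3.142, 0.0, -0.117]
ft_force: [0.1, -0.4, -0.3]
opening: 0.004
```

```bash
for i in 1 2; do python3 -m handwheel '[{"hand":0,"x":0,"y":0,"z":-0.002,"spin":0},{"hand":0,"x":0,"y":0,"z":-0.004,"spin":0},{"hand":0,"x":0,"y":0,"z":-0.004,"spin":0}]'; done
```

```text
t: 15.67
eef_pos: [501.0, -107.2, 4.4]
tcp_rot: [-3.142, 0.0, -0.117]
ft_force: [-0.3, -0.2, -0.2]
opening: 0.003
t: 15.92
eef_pos: [500.9, -107.2, 0.4]
tcp_rot: [-3.141, 0.0, -0.117]
ft_force: [0.5, 0.4, -0.1]
opening: 0.001
```

```bash
for i in 1 2 3; do python3 -m handwheel '[{"hand":0,"x":0,"y":0,"z":-0.002,"spin":0},{"hand":0,"x":0,"y":0,"z":-0.004,"spin":0},{"hand":0,"x":0,"y":0,"z":-0.004,"spin":0}]' | grep -E 'eef|force'; done
```

```text
eef_pos: [501.0, -107.2, -3.6]
ft_force: [-0.6, 0.4, -0.5]
eef_pos: [501.0, -107.2, -7.6]
ft_force: [0.0, 0.1, -0.0]
eef_pos: [501.0, -107.2, -11.6]
ft_force: [0.4, -0.9, -0.4]
```

```bash
for i in 1 2; do python3 -m handwheel '[{"hand":0,"x":0,"y":0,"z":-0.002,"spin":0},{"hand":0,"x":0,"y":0,"z":-0.004,"spin":0},{"hand":0,"x":0,"y":0,"z":-0.004,"spin":0}]' | grep -E 'eef|force'; done
python3 - <<'E'
from h import *
s=snap('scene','s11'); a=s['img'].astype(int)
print(proj(s,[[501,-107.2,z] for z in (-14,0,14,28)]).round(1).tolist())
p=proj(s,[501,-107.2,0])[0].astype(int); b=load('scene0')['img'].astype(int)
y,x=p[1]-30,p[0]-25
d=np.abs(a-b)[y:y+45,x:x+50].max(2); g=a[y:y+45,x:x+50].max(2)
for i in range(45): print(y+i,''.join('#' if v<40 and w>35 else ('+' if w>35 else '.') for v,w in zip(g[i],d[i])))
print(x)
E
```

```text
eef_pos: [501.0, -107.2, -15.6]
ft_force: [0.6, 0.7, 0.0]
eef_pos: [501.2, -107.3, -18.6]
ft_force: [-2.8, 0.2, 11.5]
[[235.3, 238.9], [235.1, 235.0], [235.0, 231.0], [234.8, 226.9]]
204 +++++++################################...........
205 +++++++#################################..........
206 +++++++##########################++#####..........
207 +++++++##########################+++####+.........
208 ++++++.##########################+++#####.........
209 ++++++.+##########################+#+####+........
210 ++++++..###########################+++####+.......
211 ++++++..+##########################+++#####+......
212 ++++++..+##########################++########++++.
213 ++++++...+##########################+#####+######.
214 ++++++...++#############################+#########
215 ++++++....+#####+++++###################+######+##
216 ++++++.....+###++++++############+####+###++##++##
217 +++++.......+##++++++#########################++##
218 +++++.......+##++++#+#######+##############++###++
219 +++++.......++#+++++###############+##+####++#####
220 +++++++++....+##++++#############
[... 861 characters left out ...]
+++.....#.####++++++++++++.....+++++
237 +++++++++++++++......#..##+++++.....++++..++++++++
238 ++++++++++++++++....#.#....+++++....+.....++++++++
239 ++++++++++++++++......#.#..++++...........++++++++
240 ++++++++++++++++......#.#...++............++++++++
241 +++++++++++++++.....................+.....++++++++
242 ++++++++++++++.....................+...+..++++++++
243 ++++++++++++++.....................+..+.....++++++
244 ++++++++.++++.....................+...+.......++++
245 +.+.......+.+............................+...+++++
246 .........................................+...+++++
247 .........................................+...+++++
248 .................................+...........+++++
210
```

Bench contact came at eef z ≈ -18, so the fingertips sit at eef_z+18, not -14. I'll use that from here. Now for the tapped piece.

```bash
python3 -m handwheel '[{"hand":0,"x":0,"y":0,"z":0.04,"spin":0},{"hand":0.095,"x":0,"y":0,"z":0.08,"spin":0},{"hand":0.095,"x":0,"y":0,"z":0.12,"spin":0},{"hand":0.095,"x":0.03,"y":-0.01,"z":0.12,"spin":0},{"hand":0.095,"x":0.06,"y":-0.015,"z":0.12,"spin":0},{"hand":0.095,"x":0.082,"y":-0.021,"z":0.12,"spin":0},{"hand":0.095,"x":0.082,"y":-0.021,"z":0.12,"spin":0},{"hand":0.095,"x":0.082,"y":-0.021,"z":0.12,"spin":0},{"hand":0.095,"x":0.082,"y":-0.021,"z":0.12,"spin":0},{"hand":0.095,"x":0.082,"y":-0.021,"z":0.12,"spin":0}]'
python3 - <<'E'
from h import *
c=snap('wrist','w12'); s=snap('scene','s12'); print(state()['eef_pos'])
cv2.imwrite('pics/c12.png',np.hstack([c['img'][:,:,::-1][:320,60:460],cv2.resize(s['img'][150:300,200:390,::-1],(400,320))]))
nest=np.array([582,-143.9,30]);X=np.array([.9933,-.1155,0]);Y=np.array([.1155,.9933,0])
print(proj(c,[nest+15*Y+a*X+b*Y+[0,0,40] for a,b in((0,0),(30,15),(30,-15),(-30,15),(-30,-15))]).round(1).tolist())
E
```

```text
t: 18.05
eef_pos: [582.2, -128.0, 100.5]
tcp_rot: [-3.141, 0.001, -0.117]
ft_force: [0.1, -0.6, 0.2]
opening: 0.578
[ 582.46611854 -128.0871648   100.7908777 ]
[[258.4, 208.4], [300.2, 188.5], [298.7, 227.4], [216.7, 188.6], [218.1, 227.5]]
```

View pics/c12.png

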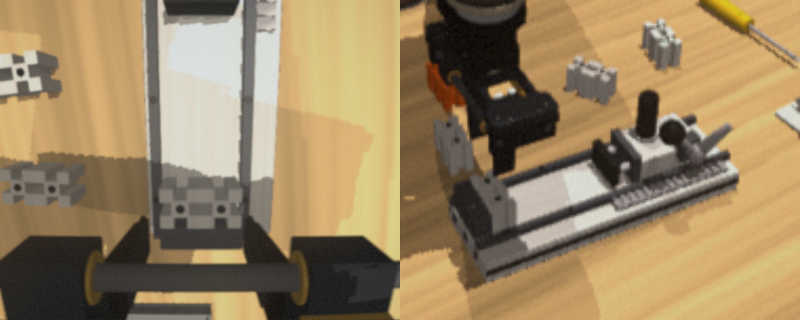

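The jaw is fully back with the pawl out. The tapped piece's top centre is at wrist px (261,208), within 2 mm of the estimate. Grasping it.

```bash
python3 -m handwheel '[{"hand":0.095,"x":0.002,"y":0,"z":0,"spin":0},{"hand":0.095,"x":0.002,"y":0,"z":0,"spin":0},{"hand":0.095,"x":0.002,"y":0,"z":0,"spin":0},{"hand":0.095,"x":0.002,"y":0,"z":0,"spin":0},{"hand":0.095,"x":0.002,"y":0,"z":0,"spin":0},{"hand":0.095,"x":0.002,"y":0,"z":0,"spin":0},{"hand":0.095,"x":0.002,"y":0,"z":-0.03,"spin":0},{"hand":0.095,"x":0.002,"y":0,"z":-0.055,"spin":0},{"hand":0.095,"x":0.002,"y":0,"z":-0.068,"spin":0},{"hand":0.095,"x":0.002,"y":0,"z":-0.074,"spin":0},{"hand":0.095,"x":0.002,"y":0,"z":-0.074,"spin":0}]'
python3 -m handwheel '[{"hand":0.05,"x":0,"y":0,"z":0,"spin":0},{"hand":0.05,"x":0,"y":0,"z":0,"spin":0},{"hand":0.05,"x":0,"y":0,"z":0,"spin":0},{"hand":0.05,"x":0,"y":0,"z":0,"spin":0},{"hand":0.05,"x":0,"y":0,"z":0,"spin":0},{"hand":0.05,"x":0,"y":0,"z":0,"spin":0},{"hand":0.05,"x":0,"y":0,"z":0,"spin":0}]'
```

```text
t: 19.07
eef_pos: [584.6, -128.1, 25.6]
tcp_rot: [-3.141, 0.002, -0.117]
ft_force: [-0.1, 0.1, 0.3]
opening: 0.998
t: 19.65
eef_pos: [585.2, -128.3, 27.1]
tcp_rot: [3.141, -0.001, -0.117]
ft_force: [-0.1, 0.2, 3.6]
opening: 0.631
```

```bash
python3 -m handwheel '[{"hand":0.05,"x":0,"y":0,"z":0.03,"spin":0},{"hand":0.05,"x":0,"y":0,"z":0.065,"spin":0},{"hand":0.05,"x":-0.01,"y":-0.02,"z":0.065,"spin":0},{"hand":0.05,"x":-0.03,"y":-0.05,"z":0.065,"spin":0},{"hand":0.05,"x":-0.045,"y":-0.085,"z":0.065,"spin":0},{"hand":0.05,"x":-0.06,"y":-0.12,"z":0.065,"spin":0},{"hand":0.05,"x":-0.078,"y":-0.15,"z":0.065,"spin":0},{"hand":0.05,"x":-0.09,"y":-0.175,"z":0.065,"spin":0},{"hand":0.05,"x":-0.095,"y":-0.184,"z":0.065,"spin":0},{"hand":0.05,"x":-0.095,"y":-0.184,"z":0.045,"spin":0},{"hand":0.05,"x":-0.095,"y":-0.184,"z":0.02,"spin":0},{"hand":0.05,"x":-0.095,"y":-0.184,"z":-0.005,"spin":0},{"hand":0.05,"x":-0.095,"y":-0.184,"z":-0.018,"spin":0},{"hand":0.05,"x":-0.095,"y":-0.184,"z":-0.022,"spin":0},{"hand":0.05,"x":-0.095,"y":-0.184,"z":-0.025,"spin":0},{"hand":0.05,"x":-0.095,"y":-0.184,"z":-0.025,"spin":0}]'
python3 -m handwheel '[{"hand":0.07,"x":0,"y":0,"z":0,"spin":0},{"hand":0.095,"x":0,"y":0,"z":0,"spin":0},{"hand":0.095,"x":0,"y":0,"z":0,"spin":0},{"hand":0.095,"x":0,"y":0,"z":0,"spin":0},{"hand":0.095,"x":0,"y":0,"z":0,"spin":0},{"hand":0.095,"x":0,"y":0,"z":0,"spin":0},{"hand":0.095,"x":0,"y":0,"z":0.03,"spin":0},{"hand":0.095,"x":0,"y":0,"z":0.07,"spin":0},{"hand":0.095,"x":0,"y":0,"z":0.11,"spin":0},{"hand":0.095,"x":-0.02,"y":0.04,"z":0.15,"spin":0},{"hand":0.095,"x":-0.02,"y":0.08,"z":0.15,"spin":0},{"hand":0.095,"x":-0.03,"y":0.12,"z":0.15,"spin":0},{"hand":0.095,"x":-0.04,"y":0.16,"z":0.15,"spin":0},{"hand":0.095,"x":-0.04,"y":0.20,"z":0.15,"spin":0},{"hand":0.095,"x":-0.04,"y":0.20,"z":0.15,"spin":0},{"hand":0.095,"x":-0.04,"y":0.20,"z":0.15,"spin":0}]'
python3 - <<'E'
from h import *
c=snap('wrist','w13'); s=snap('scene','s13'); t=snap('top','top13'); print(state()['eef_pos'])
def show(c,y0,x0,h,w):
    pass
for nm,c in (('top',t),('w',c)):
    im=c['img']; hsv=cv2.cvtColor(im,cv2.COLOR_RGB2HSV); m=(hsv[...,1]<70).astype(np.uint8)
    m=cv2.morphologyEx(m,cv2.MORPH_CLOSE,np.ones((3,3)))
    n,l,st,ce=cv2.connectedComponentsWithStats(m)
    for i in range(1,n):
        if st[i,4]<100 or st[i,4]>9000: continue
        P=ray(c,np.argwhere(l==i)[:,::-1],40)[:,:2]; r=cv2.minAreaRect(P.astype(np.float32))
        if max(r[1])<100 and 380<r[0][0]<520: print(nm,ce[i].round(),st[i,4],np.round(r[0],1),np.round(r[1],1),round(r[2],1))
E
```

```text
t: 20.98
eef_pos: [490.4, -312.1, 2.0]
tcp_rot: [3.142, -0.0, -0.117]
ft_force: [-0.1, 1.3, -1.7]
opening: 0.63
t: 22.32
eef_pos: [449.8, -110.1, 152.2]
tcp_rot: [3.142, -0.0, -0.114]
ft_force: [0.0, -0.6, 0.5]
opening: 0.997
[ 450.58688522 -113.16297829  151.82746929]
top [267. 215.] 224 [442.9 -14.8] [32.3 61.4] 89.0
top [225. 219.] 232 [435.7 110.9] [63.2 34.2] 26.1
top [182. 224.] 243 [422.9 238. ] [37.3 61.3] 78.5
w [237.  79.] 1901 [443.8 -13.5] [32.2 61.4] 88.0
w [255. 174.] 1824 [ 449.2 -103.4] [35.3 60.5] 80.1
```

Run:
```python
from h import *
c=load('w12'); g=cv2.cvtColor(c['img'],cv2.COLOR_RGB2GRAY)
Y=np.array([.1155,.9933]);X=np.array([.9933,-.1155]);o=np.array([582,-143.9])
for row in (60,110,150):
    print(row,g[row,200:325].tolist())
for row in (60,110,150):
    P=ray(c,[(u,row) for u in range(200,325)],40)[:,:2]-o
    print(row,'px 200..324 -> jig x from',(P@X)[[0,-1]].round(1),'jig y',(P@Y)[[0,-1]].round(1))
# tray check
t=load('top13'); im=t['img']; hsv=cv2.cvtColor(im,cv2.COLOR_RGB2HSV)
a=np.abs(im.astype(int)-load('top0')['img'].astype(int)).max(2)[160:235,335:400]; m=a>35; ys,xs=np.nonzero(m); print(m.sum(), ray(t,[(xs.mean()+335,ys.mean()+160)],40))
```

```text
60 [169, 169, 169, 176, 192, 196, 171, 135, 111, 101, 101, 103, 102, 104, 100, 102, 97, 98, 134, 181, 204, 212, 212, 213, 214, 213, 214, 217, 219, 220, 220, 221, 222, 222, 223, 222, 222, 222, 223, 221, 221, 222, 222, 222, 220, 221, 222, 222, 221, 222, 222, 222, 221, 221, 221, 221, 222, 221, 222, 222, 221, 220, 221, 222, 221, 221, 221, 221, 223, 221, 221, 221, 221, 221, 222, 221, 223, 222, 222, 221, 221, 220, 221, 222, 220, 223, 221, 220, 221, 221, 221, 220, 221, 221, 222, 221, 221, 221, 222, 222, 219, 200, 153, 106, 100, 111, 116, 120, 117, 113, 121, 118, 118, 122, 146, 180, 210, 218, 220, 218, 219, 221, 220, 220, 221]
110 [168, 170, 171, 171, 173, 182, 196, 196, 164, 124, 105, 103, 104, 103, 106, 103, 105, 100, 100, 121, 165, 203, 213, 215, 216, 215, 217, 215, 215, 215, 216, 216, 216, 216, 218, 218, 219, 219, 217, 218, 218, 219, 218, 218, 217, 217, 216, 217, 216, 216, 215, 214, 214, 215, 216, 216, 217, 219, 220, 219, 218, 217, 217, 213, 217, 216, 216, 216, 214, 216, 216, 215, 216, 213, 215, 217, 216, 215, 216, 217, 217, 218, 218, 217, 216, 215, 214, 213, 214, 215, 217, 215, 216, 214
[... 318 characters left out ...]
218, 217, 217, 217, 218, 218, 220, 218, 218, 218, 219, 218, 216, 218, 218, 217, 217, 216, 216, 215, 215, 215, 215, 217, 218, 218, 219, 219, 218, 217, 217, 216, 216, 216, 218, 217, 216, 217, 216, 216, 213, 215, 215, 217, 219, 219, 215, 216, 217, 218, 216, 217, 216, 216, 216, 217, 217, 218, 218, 216, 215, 213, 211, 214, 215, 211, 183, 144, 112, 95, 95, 102, 108, 104, 108, 104, 108, 107, 115, 145, 183, 209, 214, 215, 215, 216, 216, 216, 214, 216, 216, 216, 214]
60 px 200..324 -> jig x from [-43.5  49.2] jig y [121.6 121.5]
110 px 200..324 -> jig x from [-44.9  50.7] jig y [84.7 84.6]
150 px 200..324 -> jig x from [-46.2  52.2] jig y [53.7 53.6]
1320 [[ 447.79206178 -261.52812076   40.        ]]
```

```bash
python3 -m handwheel '[{"hand":0.095,"x":-0.001,"y":0.008,"z":-0.03,"spin":-0.65},{"hand":0.095,"x":-0.001,"y":0.008,"z":-0.07,"spin":-0.65},{"hand":0.095,"x":-0.001,"y":0.008,"z":-0.11,"spin":-0.65},{"hand":0.095,"x":-0.001,"y":0.008,"z":-0.14,"spin":-0.65},{"hand":0.095,"x":-0.001,"y":0.008,"z":-0.156,"spin":-0.65},{"hand":0.095,"x":-0.001,"y":0.008,"z":-0.156,"spin":-0.65},{"hand":0.05,"x":-0.001,"y":0.008,"z":-0.156,"spin":-0.65},{"hand":0.05,"x":-0.001,"y":0.008,"z":-0.156,"spin":-0.65},{"hand":0.05,"x":-0.001,"y":0.008,"z":-0.156,"spin":-0.65},{"hand":0.05,"x":-0.001,"y":0.008,"z":-0.156,"spin":-0.65},{"hand":0.05,"x":-0.001,"y":0.008,"z":-0.156,"spin":-0.65},{"hand":0.05,"x":-0.001,"y":0.008,"z":-0.156,"spin":-0.65},{"hand":0.05,"x":-0.001,"y":0.008,"z":-0.156,"spin":-0.65}]'
```

```text
t: 23.55
eef_pos: [449.4, -104.4, -3.6]
tcp_rot: [3.141, -0.001, -0.174]
ft_force: [-0.8, -0.5, 8.5]
opening: 0.629
```

```bash
python3 -m handwheel '[{"hand":0.05,"x":0,"y":0,"z":0.03,"spin":0},{"hand":0.05,"x":0,"y":0,"z":0.065,"spin":0.3},{"hand":0.05,"x":0.03,"y":-0.005,"z":0.085,"spin":0.67},{"hand":0.05,"x":0.065,"y":-0.01,"z":0.085,"spin":0.67},{"hand":0.05,"x":0.10,"y":-0.016,"z":0.085,"spin":0.67},{"hand":0.05,"x":0.125,"y":-0.02,"z":0.085,"spin":0.67},{"hand":0.05,"x":0.1364,"y":-0.0217,"z":0.085,"spin":0.67},{"hand":0.05,"x":0.1364,"y":-0.0217,"z":0.085,"spin":0.67},{"hand":0.05,"x":0.1364,"y":-0.0217,"z":0.07,"spin":0.67},{"hand":0.05,"x":0.1364,"y":-0.0217,"z":0.055,"spin":0.67},{"hand":0.05,"x":0.1364,"y":-0.0217,"z":0.045,"spin":0.67},{"hand":0.05,"x":0.1364,"y":-0.0217,"z":0.038,"spin":0.67},{"hand":0.05,"x":0.1364,"y":-0.0217,"z":0.034,"spin":0.67},{"hand":0.05,"x":0.1364,"y":-0.0217,"z":0.031,"spin":0.67},{"hand":0.05,"x":0.1364,"y":-0.0217,"z":0.031,"spin":0.67}]'
```

```text
t: 24.8
eef_pos: [585.4, -126.0, 26.8]
tcp_rot: [3.142, -0.0, -0.115]
ft_force: [0.4, -0.8, -1.6]
opening: 0.629
```

```bash
python3 -m handwheel '[{"hand":0.095,"x":0,"y":0,"z":0,"spin":0},{"hand":0.095,"x":0,"y":0,"z":0,"spin":0},{"hand":0.095,"x":0,"y":0,"z":0,"spin":0},{"hand":0.095,"x":0,"y":0,"z":0,"spin":0},{"hand":0.095,"x":0,"y":0,"z":0.03,"spin":0},{"hand":0.095,"x":0,"y":0,"z":0.07,"spin":0},{"hand":0.095,"x":0,"y":0,"z":0.11,"spin":0},{"hand":0.095,"x":-0.03,"y":0.02,"z":0.13,"spin":0},{"hand":0.095,"x":-0.06,"y":0.04,"z":0.13,"spin":0},{"hand":0.095,"x":-0.09,"y":0.06,"z":0.13,"spin":0},{"hand":0.095,"x":-0.12,"y":0.09,"z":0.13,"spin":0},{"hand":0.095,"x":-0.1425,"y":0.112,"z":0.13,"spin":0},{"hand":0.095,"x":-0.1425,"y":0.112,"z":0.13,"spin":0},{"hand":0.095,"x":-0.1425,"y":0.112,"z":0.13,"spin":0}]'
cat > m.py <<'E'
import sys
from h import *
n=sys.argv[1]
c=snap('wrist','w'+n); s=snap('scene','s'+n); print(state()['eef_pos'],state()['tcp_rot'][2])
im=c['img']; hsv=cv2.cvtColor(im,cv2.COLOR_RGB2HSV); m=(hsv[...,1]<70).astype(np.uint8)
m=cv2.morphologyEx(m,cv2.MORPH_CLOSE,np.ones((3,3)))
k,l,st,ce=cv2.connectedComponentsWithStats(m)
for i in range(1,k):
    if st[i,4]<300 or st[i,4]>9000: continue
    P=ray(c,np.argwhere(l==i)[:,::-1],40)[:,:2]; r=cv2.minAreaRect(P.astype(np.float32))
    if max(r[1])<100 and 350<r[0][0]<540: print(ce[i].round(),st[i,4],np.round(r[0],1),np.round(r[1],1),round(r[2],1))
E
python3 m.py 14
```

```text
t: 25.97
eef_pos: [442.5, -13.2, 157.5]
tcp_rot: [3.141, -0.001, -0.114]
ft_force: [1.0, -0.2, 0.3]
opening: 0.999
[443.85804779 -14.29299716 157.12568694] -0.11511373987021045
[234.  49.] 2180 [436.  110.3] [61.7 34.5] 27.8
[258. 176.] 1788 [444.3 -10.1] [35.9 61.2] 87.9
```

```bash
python3 -m handwheel '[{"hand":0.095,"x":0,"y":0.001,"z":-0.03,"spin":0.9},{"hand":0.095,"x":0,"y":0.001,"z":-0.07,"spin":0.9},{"hand":0.095,"x":0,"y":0.001,"z":-0.11,"spin":0.9},{"hand":0.095,"x":0,"y":0.001,"z":-0.14,"spin":0.9},{"hand":0.095,"x":0,"y":0.001,"z":-0.161,"spin":0.9},{"hand":0.095,"x":0,"y":0.001,"z":-0.161,"spin":0.9},{"hand":0.05,"x":0,"y":0.001,"z":-0.161,"spin":0.9},{"hand":0.05,"x":0,"y":0.001,"z":-0.161,"spin":0.9},{"hand":0.05,"x":0,"y":0.001,"z":-0.161,"spin":0.9},{"hand":0.05,"x":0,"y":0.001,"z":-0.161,"spin":0.9},{"hand":0.05,"x":0,"y":0.001,"z":-0.161,"spin":0.9},{"hand":0.05,"x":0,"y":0.001,"z":-0.161,"spin":0.9},{"hand":0.05,"x":0,"y":0.001,"z":-0.161,"spin":0.9}]'
```

```text
t: 27.15
eef_pos: [443.5, -13.0, -3.5]
tcp_rot: [3.141, -0.002, -0.037]
ft_force: [-0.4, -1.1, 8.8]
opening: 0.624
```

```bash
python3 -m handwheel '[{"hand":0.05,"x":0,"y":0,"z":0.03,"spin":0},{"hand":0.05,"x":0,"y":0,"z":0.065,"spin":-0.4},{"hand":0.05,"x":0.03,"y":-0.015,"z":0.085,"spin":-0.9},{"hand":0.05,"x":0.06,"y":-0.033,"z":0.085,"spin":-0.9},{"hand":0.05,"x":0.09,"y":-0.05,"z":0.085,"spin":-0.9},{"hand":0.05,"x":0.12,"y":-0.067,"z":0.085,"spin":-0.9},{"hand":0.05,"x":0.14,"y":-0.078,"z":0.085,"spin":-0.9},{"hand":0.05,"x":0.1461,"y":-0.0803,"z":0.085,"spin":-0.9},{"hand":0.05,"x":0.1461,"y":-0.0803,"z":0.085,"spin":-0.9},{"hand":0.05,"x":0.1461,"y":-0.0803,"z":0.07,"spin":-0.9},{"hand":0.05,"x":0.1461,"y":-0.0803,"z":0.055,"spin":-0.9},{"hand":0.05,"x":0.1461,"y":-0.0803,"z":0.045,"spin":-0.9},{"hand":0.05,"x":0.1461,"y":-0.0803,"z":0.038,"spin":-0.9},{"hand":0.05,"x":0.1461,"y":-0.0803,"z":0.034,"spin":-0.9},{"hand":0.05,"x":0.1461,"y":-0.0803,"z":0.031,"spin":-0.9},{"hand":0.05,"x":0.1461,"y":-0.0803,"z":0.031,"spin":-0.9}]'
```

```text
t: 28.48
eef_pos: [589.0, -93.1, 26.9]
tcp_rot: [-3.142, 0.0, -0.115]
ft_force: [0.6, -0.5, -1.0]
opening: 0.626
```

```bash
python3 -m handwheel '[{"hand":0.095,"x":0,"y":0,"z":0,"spin":0},{"hand":0.095,"x":0,"y":0,"z":0,"spin":0},{"hand":0.095,"x":0,"y":0,"z":0,"spin":0},{"hand":0.095,"x":0,"y":0,"z":0,"spin":0},{"hand":0.095,"x":0,"y":0,"z":0.03,"spin":0},{"hand":0.095,"x":0,"y":0,"z":0.07,"spin":0},{"hand":0.095,"x":0,"y":0,"z":0.11,"spin":0},{"hand":0.095,"x":-0.025,"y":0.03,"z":0.13,"spin":1.3},{"hand":0.095,"x":-0.05,"y":0.06,"z":0.13,"spin":2.6},{"hand":0.095,"x":-0.07,"y":0.09,"z":0.13,"spin":3.9},{"hand":0.095,"x":-0.09,"y":0.12,"z":0.13,"spin":5.2},{"hand":0.095,"x":-0.11,"y":0.15,"z":0.13,"spin":6.5},{"hand":0.095,"x":-0.13,"y":0.18,"z":0.13,"spin":6.9},{"hand":0.095,"x":-0.1535,"y":0.203,"z":0.13,"spin":6.9},{"hand":0.095,"x":-0.1535,"y":0.203,"z":0.13,"spin":6.9},{"hand":0.095,"x":-0.1535,"y":0.203,"z":0.13,"spin":6.9}]'; python3 m.py 15
```

```text
t: 29.82
eef_pos: [435.1, 110.6, 157.3]
tcp_rot: [3.141, -0.001, 0.489]
ft_force: [-0.3, 0.8, 0.8]
opening: 0.998
[436.36031188 109.48299798 157.03801662] 0.48702037290672373
[309.  52.] 2302 [422.1 238.8] [36.1 61.2] 77.3
[257. 176.] 1836 [434.1 114.3] [60.2 36.5] 28.0
```

```bash
python3 -m handwheel '[{"hand":0.095,"x":0,"y":0.001,"z":-0.03,"spin":0},{"hand":0.095,"x":0,"y":0.001,"z":-0.07,"spin":0},{"hand":0.095,"x":0,"y":0.001,"z":-0.11,"spin":0},{"hand":0.095,"x":0,"y":0.001,"z":-0.14,"spin":0},{"hand":0.095,"x":0,"y":0.001,"z":-0.161,"spin":0},{"hand":0.095,"x":0,"y":0.001,"z":-0.161,"spin":0},{"hand":0.05,"x":0,"y":0.001,"z":-0.161,"spin":0},{"hand":0.05,"x":0,"y":0.001,"z":-0.161,"spin":0},{"hand":0.05,"x":0,"y":0.001,"z":-0.161,"spin":0},{"hand":0.05,"x":0,"y":0.001,"z":-0.161,"spin":0},{"hand":0.05,"x":0,"y":0.001,"z":-0.161,"spin":0},{"hand":0.05,"x":0,"y":0.001,"z":-0.161,"spin":0},{"hand":0.05,"x":0,"y":0.001,"z":-0.161,"spin":0}]'
```

```text
t: 31.0
eef_pos: [436.0, 110.8, -3.5]
tcp_rot: [3.141, -0.001, 0.487]
ft_force: [-1.1, -0.2, 9.4]
opening: 0.634
```

```bash
python3 -m handwheel '[{"hand":0.05,"x":0,"y":0,"z":0.03,"spin":0},{"hand":0.05,"x":0,"y":0,"z":0.065,"spin":-1},{"hand":0.05,"x":0.01,"y":-0.03,"z":0.085,"spin":-2.3},{"hand":0.05,"x":0.03,"y":-0.06,"z":0.085,"spin":-3.6},{"hand":0.05,"x":0.05,"y":-0.09,"z":0.085,"spin":-4.9},{"hand":0.05,"x":0.07,"y":-0.12,"z":0.085,"spin":-6.2},{"hand":0.05,"x":0.09,"y":-0.15,"z":0.085,"spin":-6.9},{"hand":0.05,"x":0.12,"y":-0.1714,"z":0.085,"spin":-6.9},{"hand":0.05,"x":0.15,"y":-0.1714,"z":0.085,"spin":-6.9},{"hand":0.05,"x":0.1574,"y":-0.1714,"z":0.085,"spin":-6.9},{"hand":0.05,"x":0.1574,"y":-0.1714,"z":0.085,"spin":-6.9},{"hand":0.05,"x":0.1574,"y":-0.1714,"z":0.07,"spin":-6.9},{"hand":0.05,"x":0.1574,"y":-0.1714,"z":0.055,"spin":-6.9},{"hand":0.05,"x":0.1574,"y":-0.1714,"z":0.045,"spin":-6.9},{"hand":0.05,"x":0.1574,"y":-0.1714,"z":0.038,"spin":-6.9},{"hand":0.05,"x":0.1574,"y":-0.1714,"z":0.034,"spin":-6.9},{"hand":0.05,"x":0.1574,"y":-0.1714,"z":0.031,"spin":-6.9},{"hand":0.05,"x":0.1574,"y":-0.1714,"z":0.031,"spin":-6.9}]'
```

```text
t: 32.5
eef_pos: [592.9, -60.6, 26.8]
tcp_rot: [3.142, -0.0, -0.115]
ft_force: [-0.3, 0.1, -0.8]
opening: 0.628
```

```bash
python3 -m handwheel '[{"hand":0.095,"x":0,"y":0,"z":0,"spin":0},{"hand":0.095,"x":0,"y":0,"z":0,"spin":0},{"hand":0.095,"x":0,"y":0,"z":0,"spin":0},{"hand":0.095,"x":0,"y":0,"z":0,"spin":0},{"hand":0.095,"x":0,"y":0,"z":0.03,"spin":0},{"hand":0.095,"x":0,"y":0,"z":0.07,"spin":0},{"hand":0.095,"x":0,"y":0,"z":0.11,"spin":0},{"hand":0.095,"x":-0.025,"y":0.03,"z":0.13,"spin":0},{"hand":0.095,"x":-0.045,"y":0.065,"z":0.13,"spin":0},{"hand":0.095,"x":-0.065,"y":0.10,"z":0.13,"spin":-0.6},{"hand":0.095,"x":-0.085,"y":0.135,"z":0.13,"spin":-1.2},{"hand":0.095,"x":-0.105,"y":0.17,"z":0.13,"spin":-1.2},{"hand":0.095,"x":-0.125,"y":0.205,"z":0.13,"spin":-1.2},{"hand":0.095,"x":-0.145,"y":0.24,"z":0.13,"spin":-1.2},{"hand":0.095,"x":-0.16,"y":0.27,"z":0.13,"spin":-1.2},{"hand":0.095,"x":-0.1705,"y":0.2985,"z":0.13,"spin":-1.2},{"hand":0.095,"x":-0.1705,"y":0.2985,"z":0.13,"spin":-1.2},{"hand":0.095,"x":-0.1705,"y":0.2985,"z":0.13,"spin":-1.2}]'; python3 m.py 16
```

```text
t: 34.0
eef_pos: [422.0, 238.9, 157.0]
tcp_rot: [-3.141, -0.001, -0.217]
ft_force: [-0.9, -1.5, -0.5]
opening: 0.999
[422.70353126 237.48214512 156.82652774] -0.21975860677766157
[302.  15.] 672 [493.7 378.5] [91.4  7.3] 2.4
[256. 175.] 1777 [423.2 244. ] [35.4 60.7] 77.5
```

```bash
python3 -m handwheel '[{"hand":0.095,"x":0,"y":0.002,"z":-0.03,"spin":0},{"hand":0.095,"x":0,"y":0.002,"z":-0.07,"spin":0},{"hand":0.095,"x":0,"y":0.002,"z":-0.11,"spin":0},{"hand":0.095,"x":0,"y":0.002,"z":-0.14,"spin":0},{"hand":0.095,"x":0,"y":0.002,"z":-0.161,"spin":0},{"hand":0.095,"x":0,"y":0.002,"z":-0.161,"spin":0},{"hand":0.05,"x":0,"y":0.002,"z":-0.161,"spin":0},{"hand":0.05,"x":0,"y":0.002,"z":-0.161,"spin":0},{"hand":0.05,"x":0,"y":0.002,"z":-0.161,"spin":0},{"hand":0.05,"x":0,"y":0.002,"z":-0.161,"spin":0},{"hand":0.05,"x":0,"y":0.002,"z":-0.161,"spin":0},{"hand":0.05,"x":0,"y":0.002,"z":-0.161,"spin":0},{"hand":0.05,"x":0,"y":0.002,"z":-0.161,"spin":0}]'
```

```text
t: 35.18
eef_pos: [422.8, 239.9, -3.5]
tcp_rot: [-3.141, -0.001, -0.22]
ft_force: [-0.5, -0.7, 8.7]
opening: 0.628
```

```bash
python3 -m handwheel '[{"hand":0.05,"x":0,"y":0,"z":0.03,"spin":0},{"hand":0.05,"x":0,"y":0,"z":0.065,"spin":0.6},{"hand":0.05,"x":0.01,"y":-0.035,"z":0.085,"spin":1.2},{"hand":0.05,"x":0.02,"y":-0.073,"z":0.085,"spin":1.2},{"hand":0.05,"x":0.03,"y":-0.11,"z":0.085,"spin":1.2},{"hand":0.05,"x":0.04,"y":-0.148,"z":0.085,"spin":1.2},{"hand":0.05,"x":0.05,"y":-0.186,"z":0.085,"spin":1.2},{"hand":0.05,"x":0.06,"y":-0.224,"z":0.085,"spin":1.2},{"hand":0.05,"x":0.08,"y":-0.255,"z":0.085,"spin":1.2},{"hand":0.05,"x":0.115,"y":-0.2677,"z":0.085,"spin":1.2},{"hand":0.05,"x":0.15,"y":-0.2677,"z":0.085,"spin":1.2},{"hand":0.05,"x":0.1744,"y":-0.2677,"z":0.085,"spin":1.2},{"hand":0.05,"x":0.1744,"y":-0.2677,"z":0.085,"spin":1.2},{"hand":0.05,"x":0.1744,"y":-0.2677,"z":0.07,"spin":1.2},{"hand":0.05,"x":0.1744,"y":-0.2677,"z":0.055,"spin":1.2},{"hand":0.05,"x":0.1744,"y":-0.2677,"z":0.045,"spin":1.2},{"hand":0.05,"x":0.1744,"y":-0.2677,"z":0.038,"spin":1.2},{"hand":0.05,"x":0.1744,"y":-0.2677,"z":0.034,"spin":1.2},{"hand":0.05,"x":0.1744,"y":-0.2677,"z":0.031,"spin":1.2},{"hand":0.05,"x":0.1744,"y":-0.2677,"z":0.031,"spin":1.2}]'
```

```text
t: 36.85
eef_pos: [596.9, -27.8, 26.9]
tcp_rot: [3.142, -0.0, -0.115]
ft_force: [0.0, -0.5, -0.6]
opening: 0.632
```

```bash
python3 -m handwheel '[{"hand":0.095,"x":0,"y":0,"z":0,"spin":0},{"hand":0.095,"x":0,"y":0,"z":0,"spin":0},{"hand":0.095,"x":0,"y":0,"z":0,"spin":0},{"hand":0.095,"x":0,"y":0,"z":0,"spin":0},{"hand":0.095,"x":0,"y":0,"z":0.03,"spin":0},{"hand":0.095,"x":0,"y":0,"z":0.07,"spin":0},{"hand":0.05,"x":0,"y":0.01,"z":0.11,"spin":1.3},{"hand":0.05,"x":0,"y":0.02,"z":0.13,"spin":2.6},{"hand":0.05,"x":0,"y":0.04,"z":0.15,"spin":3.9},{"hand":0.05,"x":0.001,"y":0.06,"z":0.15,"spin":5.2},{"hand":0.05,"x":0.002,"y":0.08,"z":0.15,"spin":6.5},{"hand":0.05,"x":0.003,"y":0.1,"z":0.15,"spin":7.8},{"hand":0.05,"x":0.004,"y":0.1,"z":0.15,"spin":9.1},{"hand":0.05,"x":0.004,"y":0.1,"z":0.15,"spin":10.4},{"hand":0.05,"x":0.004,"y":0.1,"z":0.15,"spin":11.7},{"hand":0.05,"x":0.004,"y":0.1,"z":0.15,"spin":13},{"hand":0.05,"x":0.004,"y":0.1,"z":0.15,"spin":14.3},{"hand":0.05,"x":0.004,"y":0.1,"z":0.15,"spin":15.6},{"hand":0.05,"x":0.004,"y":0.1,"z":0.15,"spin":16.9},{"hand":0.05,"x":0.004,"y":0.1,"z":0.15,"spin":18}]'
python3 - <<'E'
from h import *
c=snap('wrist','w17'); s=snap('scene','s17'); st=state();print(st['eef_pos'],st['tcp_rot'])
cv2.imwrite('pics/c17.png',np.hstack([c['img'][:,:,::-1][:320,0:400],cv2.resize(s['img'][160:310,110:370,::-1],(400,231)) if 0 else cv2.resize(s['img'][150:320,110:320,::-1],(400,320))]))
E
```

```text
t: 38.52
eef_pos: [600.9, 72.1, 176.9]
tcp_rot: [3.141, -0.0, 1.461]
ft_force: [0.3, 0.1, 0.2]
opening: 0.526
[600.8730289   72.10578699 176.88760034] [ 3.14144666e+00 -8.44463294e-05  1.45720386e+00]
```

View pics/c17.png

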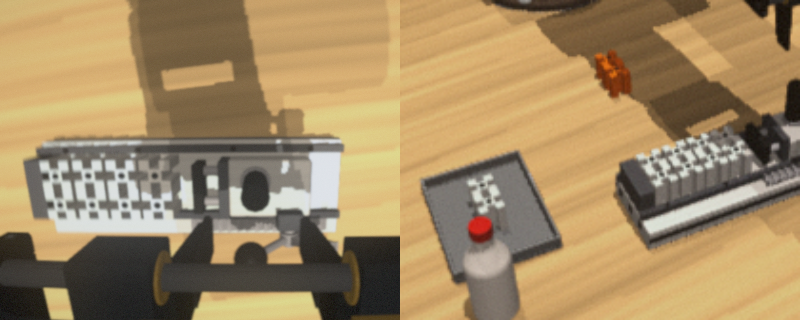

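All four pieces stand square in the row (wrist px 60 to 180, 190), the tapped piece is upright in the tray, and the pawl is still out with its ball at (250,252). I'll flip the pawl back in while the jaw is against its rear end stop, then push the jaw forward.

```bash
python3 -m handwheel '[{"hand":0,"x":0.02,"y":-0.03,"z":0,"spin":0},{"hand":0,"x":0.045,"y":-0.055,"z":0,"spin":0},{"hand":0,"x":0.051,"y":-0.055,"z":0,"spin":0},{"hand":0,"x":0.051,"y":-0.055,"z":0,"spin":0},{"hand":0,"x":0.051,"y":-0.055,"z":-0.03,"spin":0},{"hand":0,"x":0.051,"y":-0.055,"z":-0.06,"spin":0},{"hand":0,"x":0.051,"y":-0.055,"z":-0.082,"spin":0},{"hand":0,"x":0.051,"y":-0.055,"z":-0.082,"spin":0},{"hand":0,"x":0.052,"y":-0.045,"z":-0.082,"spin":0},{"hand":0,"x":0.053,"y":-0.035,"z":-0.082,"spin":0},{"hand":0,"x":0.054,"y":-0.028,"z":-0.082,"spin":0},{"hand":0,"x":0.055,"y":-0.021,"z":-0.082,"spin":0},{"hand":0,"x":0.056,"y":-0.014,"z":-0.082,"spin":0},{"hand":0,"x":0.057,"y":-0.007,"z":-0.082,"spin":0},{"hand":0,"x":0.058,"y":0,"z":-0.082,"spin":0},{"hand":0,"x":0.059,"y":0.007,"z":-0.082,"spin":0},{"hand":0,"x":0.06,"y":0.014,"z":-0.082,"spin":0},{"hand":0,"x":0.061,"y":0.020,"z":-0.082,"spin":0},{"hand":0,"x":0.061,"y":0.020,"z":-0.082,"spin":0},{"hand":0,"x":0.061,"y":0.020,"z":-0.082,"spin":0}]'
python3 -m handwheel '[{"hand":0,"x":-0.002,"y":-0.015,"z":0.03,"spin":0},{"hand":0.05,"x":-0.002,"y":-0.015,"z":0.07,"spin":0},{"hand":0.05,"x":-0.03,"y":-0.02,"z":0.08,"spin":0},{"hand":0.05,"x":-0.061,"y":-0.02,"z":0.08,"spin":0},{"hand":0.05,"x":-0.061,"y":-0.02,"z":0.08,"spin":0},{"hand":0.05,"x":-0.061,"y":-0.02,"z":0.08,"spin":0},{"hand":0.05,"x":-0.061,"y":-0.02,"z":0.08,"spin":0}]'
python3 - <<'E'
from h import *
s=snap('scene','s18'); c=snap('wrist','w18')
print('back',proj(s,[665.5,132.5,119]),proj(c,[665.5,132.5,119]),'fwd',proj(s,[657,61.7,116]),proj(c,[657,61.7,116]))
for k,P in(('back',[665.5,132.5,119]),('fwd',[657,61.7,116])):
  for n,q in(('s',s),('w',c)):
    u,v=proj(q,P)[0].astype(int); print(k,n,q['img'][v-2:v+3,u-2:u+3].reshape(-1,3).mean(0).round())
E
```

```text
t: 40.28
eef_pos: [661.8, 92.9, 94.5]
tcp_rot: [-3.141, -0.0, 1.457]
ft_force: [0.9, -0.3, -0.6]
opening: 0.006
t: 40.87
eef_pos: [601.4, 72.0, 174.9]
tcp_rot: [3.141, -0.0, 1.455]
ft_force: [0.5, -0.7, 0.1]
opening: 0.366
back [[355.37533441 202.02313385]] [[334.74566006 260.40641263]] fwd [[329.77929667 211.47425561]] [[251.88550219 258.94597694]]
back s [40. 32. 26.]
back w [76. 62. 38.]
fwd s [150. 141. 133.]
fwd w [212. 171. 114.]
```

The pawl is back in: the dark ball is now at the rear position in the scene view. Gripping the post and pushing forward.

```bash
python3 -m handwheel '[{"hand":0.05,"x":0,"y":0,"z":-0.02,"spin":0},{"hand":0.05,"x":0,"y":0,"z":-0.06,"spin":0},{"hand":0.05,"x":0,"y":0,"z":-0.095,"spin":0},{"hand":0.05,"x":0,"y":0,"z":-0.105,"spin":0},{"hand":0.05,"x":0,"y":0,"z":-0.105,"spin":0},{"hand":0.01,"x":0,"y":0,"z":-0.105,"spin":0},{"hand":0.01,"x":0,"y":0,"z":-0.105,"spin":0},{"hand":0.01,"x":0,"y":0,"z":-0.105,"spin":0},{"hand":0.01,"x":0,"y":0,"z":-0.105,"spin":0},{"hand":0.01,"x":0,"y":0,"z":-0.105,"spin":0},{"hand":0.01,"x":0,"y":0,"z":-0.105,"spin":0}]'
python3 -m handwheel '[{"hand":0.01,"x":-0.0005,"y":-0.005,"z":0,"spin":0},{"hand":0.01,"x":-0.001,"y":-0.01,"z":0,"spin":0},{"hand":0.01,"x":-0.0018,"y":-0.015,"z":0,"spin":0},{"hand":0.01,"x":-0.0023,"y":-0.02,"z":0,"spin":0},{"hand":0.01,"x":-0.003,"y":-0.025,"z":0,"spin":0},{"hand":0.01,"x":-0.0035,"y":-0.03,"z":0,"spin":0},{"hand":0.01,"x":-0.004,"y":-0.035,"z":0,"spin":0},{"hand":0.01,"x":-0.0045,"y":-0.039,"z":0,"spin":0},{"hand":0.01,"x":-0.005,"y":-0.042,"z":0,"spin":0},{"hand":0.01,"x":-0.005,"y":-0.042,"z":0,"spin":0}]'
python3 -m handwheel '[{"hand":0.01,"x":-0.0003,"y":-0.003,"z":0,"spin":0},{"hand":0.01,"x":-0.0006,"y":-0.005,"z":0,"spin":0},{"hand":0.01,"x":-0.0006,"y":-0.005,"z":0,"spin":0},{"hand":0.01,"x":-0.0006,"y":-0.005,"z":0,"spin":0}]'
```

```text
t: 41.88
eef_pos: [601.5, 72.2, 71.0]
tcp_rot: [3.14, -0.0, 1.456]
ft_force: [-1.4, 0.3, 7.8]
opening: 0.251
t: 42.72
eef_pos: [596.7, 30.0, 71.0]
tcp_rot: [3.139, -0.001, 1.455]
ft_force: [0.3, 1.7, 6.6]
opening: 0.248
t: 43.05
eef_pos: [596.2, 25.4, 71.0]
tcp_rot: [3.139, -0.001, 1.455]
ft_force: [0.3, 3.0, 6.8]
opening: 0.248
```

```bash
python3 -m handwheel '[{"hand":0.01,"x":-0.0002,"y":-0.001,"z":0,"spin":0},{"hand":0.01,"x":-0.0002,"y":-0.002,"z":0,"spin":0},{"hand":0.01,"x":-0.0002,"y":-0.002,"z":0,"spin":0}]'
python3 - <<'E'
from h import *
c=snap('wrist','w19'); s=snap('scene','s19')
print(state()['ft_force'])
cv2.imwrite('pics/c19.png',np.hstack([cv2.resize(c['img'][120:260,60:300,::-1],(480,280)),cv2.resize(s['img'][170:270,210:320,::-1],(308,280))]))
E
```

```text
t: 43.3
eef_pos: [595.9, 23.8, 71.0]
tcp_rot: [3.139, -0.001, 1.455]
ft_force: [0.7, 5.2, 6.2]
opening: 0.25
[0.40472675 4.57284893 6.51747986]
```

View pics/c19.png

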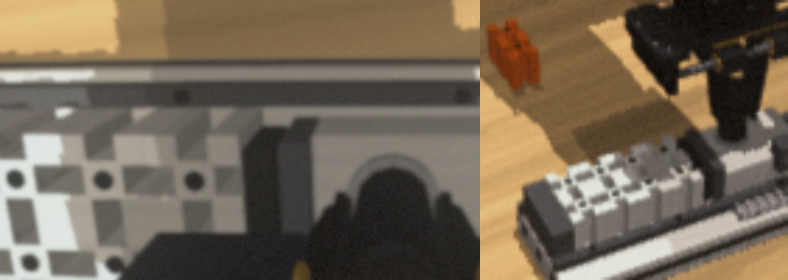

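The row is tight and the pad is pressed almost up to the block (wrist crop px 270). Letting go and backing off.

```bash
python3 -m handwheel '[{"hand":0.03,"x":0,"y":0,"z":0,"spin":0},{"hand":0.05,"x":0,"y":0,"z":0,"spin":0},{"hand":0.05,"x":0,"y":0,"z":0,"spin":0},{"hand":0.05,"x":0,"y":0,"z":0,"spin":0},{"hand":0.05,"x":0.0003,"y":0.003,"z":0.02,"spin":0},{"hand":0.05,"x":0.0003,"y":0.003,"z":0.05,"spin":0},{"hand":0.05,"x":0.0003,"y":0.003,"z":0.09,"spin":0},{"hand":0.05,"x":-0.02,"y":0.01,"z":0.13,"spin":0},{"hand":0.05,"x":-0.02,"y":0.04,"z":0.17,"spin":0},{"hand":0.05,"x":-0.02,"y":0.04,"z":0.19,"spin":0},{"hand":0.05,"x":-0.02,"y":0.04,"z":0.19,"spin":0},{"hand":0.05,"x":-0.02,"y":0.04,"z":0.19,"spin":0},{"hand":0.05,"x":-0.02,"y":0.04,"z":0.19,"spin":0}]'
python3 - <<'E'
from h import *
c=snap('wrist','w20'); s=snap('scene','s20'); 
cv2.imwrite('pics/c20.png',np.hstack([cv2.resize(c['img'][100:270,90:360,::-1],(430,271)),cv2.resize(s['img'][170:277,210:355,::-1],(367,271))]))
E
```

```text
t: 44.48
eef_pos: [574.7, 62.8, 258.9]
tcp_rot: [-3.14, 0.0, 1.455]
ft_force: [0.2, 0.4, 0.1]
opening: 0.53
```

View pics/c20.png

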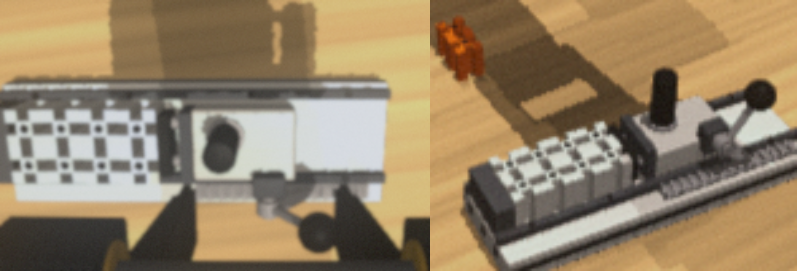

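Run:
```python
from h import *
def top(n):
    c=load(n); g=c['img'].max(2)
    return c,g
c,g=top('s0' if 0 else 'scene0')
for n,(u0,v0) in (('scene0',(276,212)),('s20',(302,204))):
    c,g=top(n); m=np.zeros_like(g); m[v0-12:v0+16,u0-9:u0+10]=(g[v0-12:v0+16,u0-9:u0+10]<60); k,l,st,ce=cv2.connectedComponentsWithStats(m.astype(np.uint8)); i=1+st[1:,4].argmax()
    u=ce[i][0]; print(n,st[i].tolist(),ce[i].round(2), ray(c,[(st[i,0]+st[i,2]/2-.5,st[i,1]+2.5)],126)[0].round(1))
c=load('s20'); print('ball back pred for post y=20/23/28:',[proj(c,[595.5+ (y-20)*.116+57*.9933+68*.1155, y-57*.1155+68*.9933,119])[0].round(1).tolist() for y in(20,23,28)])
g=c['img'].max(2)[192:222,322:350]<45; ys,xs=np.nonzero(g); print('ball px',xs.mean()+322,ys.mean()+192)
```

```text
scene0 [270, 206, 10, 22, 193] [274.88 217.04] [588.7 -48.  126. ]
s20 [297, 197, 10, 23, 192] [301.7  208.51] [595.8  24.1 126. ]
ball back pred for post y=20/23/28: [[337.1, 208.3], [338.2, 207.9], [340.0, 207.3]]
ball px 338.87368421052633 207.6
```

```bash
python3 -c "
from cell import job_done; print(job_done())"
```

```text
the job is handed in; nothing more can be done
None
```

The changeover is done and handed in at about 45 s on the robot's clock, well under the 210 s limit. `job_done()` gives no verdict.

**What was done, in order:**
- **Pawl and jaw:** I flipped the pawl out and drew the jaw back to its end stop, where the wrist read 37 N.
- **Tapped piece:** It stands upright in the grey tray.
- **Cut pieces:** All four are in the pocket in one row with their long sides across the jig. I left the orange look-alike, oil bottle, screwdriver and angle bracket alone.
- **Closing:** I flipped the pawl back into the rack, pushed the jaw forward until the pad was about 13 to 14 mm in, and let go.

**Last checks:**
- The final pictures show a tight, square row with the pad against the last piece and the lever leaning back in the rack. The gripper was clear of everything.
- From the post and ball positions in the pictures, the pad is held about 9 to 11 mm in. That is a bit more than the 8 mm you described, but within my measuring error.

**What disagreed:**
- The fingertips end about 18 mm above the reported TCP, not 14 mm below it as described. My first pawl pushes passed over the ball without touching it, and I corrected this after touching the bench once with closed fingers.
- One early move was refused because the rows left out the spin value, so nothing moved.

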